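# Tighten a gas filter's union nut: by hand, then an eighth of a turn by wrench

## Task

The element of this nitrogen filter has been changed and its union nut is still loose. Run the nut down clockwise with your fingers until it is just finger-tight on its gasket, then take the wrench from its stand and tighten the nut about one eighth of a turn past finger-tight, not more. Lay the wrench back on its stand as you found it, and leave the other things on the bench alone.

Things in the scene. Friction and masses are not known exactly. Their poses are not given: they have to be found in the camera images.
- filter: Nitrogen filter on an aluminium plate 110 x 230 x 8 mm, fixed. Origin: centre of the plate's underside; y along its pipe (axis 65 mm up). From the pipe's middle a leg rises, leaning 0.60 rad (34 deg) from vertical towards the filter's -x, the robot's side. Ball valve with yellow handle (top 89 mm up) on the pipe at y = -80 mm, 40 mm pressure gauge (top 127 mm up) at y = +84 mm.
- nut: Steel hex union nut, captive on the leg, 30 mm across flats, 22 mm long; the leg below is 26 mm across. Origin: centre of its lower end, 62 mm out from the pipe axis; z outward along the leg; +y and -y are normals of one pair of flats (pin-hole in each). Tightens clockwise seen from +z; turns easily (0.05 N m) and stays where left. Starts 92 to 166 deg short of finger-tight.
- bonnet: Brass neck of the filter's bonnet, 20 mm across, standing 14 mm out of the nut's upper end; the gasket lies inside it. Fixed in the filter. Origin: the same point as the nut's; z outward along the leg, y as the filter's y.
- gasket (a joint): Crush of the metal gasket, as the angle (rad) the nut has gone past finger-tight: 0 until then, stays when let go, hard stop at 1.4. One eighth of a turn is 0.785. The gasket resists with 0.45 N m: with the fingers turn only until this stiffness is felt. Play of the jaw and give in the parts take up about 0.3 rad of the wrench's swing before the gasket moves.
- wrench: Open-ended straight steel wrench, 237 mm long, 9 mm thick, 0.24 to 0.39 kg. Origin: on its underside, 120 mm from the handle's end; x towards the jaw, z up. Handle 18 mm wide. Jaw slot 31.2 mm wide, open to +x; floor of the slot at x = 82 mm, round tips at 117 mm; head 55 mm wide. Lies flat across the stand's rails, jaw roughly to the stand's +x.
- wrench_grip (a point): Point on the handle, halfway up its thickness, at x = -15 mm of the wrench: a good place to hold it, between the stand's rails, with 24 mm free below the handle.
- wrench_jaw (a point): Centre of the jaw slot, halfway up the thickness, at x = +100 mm of the wrench: where the nut's axis passes when the wrench is fitted, handle square to the leg, slot sides along two flats.
- stand: Aluminium wrench stand, fixed: plate 115 x 100 x 6 mm with two upright rails across it (along its y) at x = -45 and +45 mm, 8 mm thick, rubber top 30 mm up, with 6 mm end lips that stand 6 mm higher, 88 mm apart. Origin: centre of its underside.
- stand_top (a point): Point midway between the two rails, at the height of their tops (30 mm): the wrench's origin starts within 14 mm of here.
- holder: Bystander: finned aluminium work holder on a round foot, 64 mm across, 52 mm tall, 0.38 kg. Origin under its centre.
- blower: Bystander: red dust-blower bulb standing on its base, 60 mm across, 105 mm tall. Origin under its centre.
- bottle: Bystander: white wash bottle with blue cap and spout, 66 mm across, 158 mm tall. Origin under its centre.
Mind the look-alikes: they are no part of the job. There is more than one size of the wrench; the job needs the larger. What is shaped like the stand but turquoise is not meant.

How it is judged:
By the outcome, as a careful person would: the job done as asked, in the order asked, and still so for the second after the job is handed in, with the robot touching nothing.
It also fails if it takes over 72 s, if anything falls off the work surface, if the arm or the gripper's body presses on something with over 40 N, if the wrist force passes 120 N, or if a joint passes its speed limit or range.

## Robot

A 6-joint arm with a two-finger parallel gripper is mounted at the origin on the work surface. World frame = base frame: x ahead of the robot, y to its left, z up, the work surface at z = 0. Lengths are in m, angles in degrees, forces in N, time in s.
With the tool pointing down it reaches from about 0.35 to 0.875 m from the base axis. Payload 4.2 kg.
Tool frame: the origin (TCP) lies at the very end of the fingers, on their centre line; the grasp point (between the pads) lies 19 mm behind it; z points along the fingers, y is the line along which they close (so a half turn about z gives the same grasp; the last joint's range is limited). The gripper opens to 87 mm and grips with 3 to 60 N. Pads are 19 mm wide; open, the fingers measure 117 mm over their backs; the gripper's body (75 mm by 190 mm) begins 51 mm behind the grasp point.
Start: joints at [-55.944, 22.042, 0.453, 0, -68.411, -14.817], TCP at [0.206, -0.59, 0.223] pointing down, gripper open.
Joint ranges: [-179.83, 179.83], [-69.29, 118.12], [-61.27, 80.66], [-181.25, 117.63], [-171.15, -9.14], [-177.46, 177.46]. Speed limits (degrees/s): [159.86, 159.86, 180, 180, 180, 180].

## Interface

Orientations are given as a 3x3 rotation matrix whose columns are the frame's x, y, z axes.
In Python, from station import r gives the robot as it stands.
- The arm moves only by the tool jog_arm, never from a script. Its argument "plan" is text: rows parted by semicolons, each of 7 numbers parted by spaces: the shift along the tool's x, y, z normalised to -1 to 1, where 1 is 0.025 m, then the turn, a rotation vector about the tool's x, y, z normalised to -1 to 1, where 1 is 8 degrees, then the closure, from -1 (fully open) to 1 (shut). A call has exactly 10 rows; each row shifts and turns the commanded pose from where the row before left it, along the tool's axes as they then stand; what a row does not reach is not made up. A row lasts 1/10 s, in which the tool goes at most 50 mm and 8.59 degrees, less where a joint would pass 70% of its speed; a pose out of reach is approached as far as the arm can. A call with a number of a shift or a turn outside -1 to 1 is refused whole. A call with a gripper value outside its range is refused whole. The fingers move at their own pace and stop on an object; the grip force is fixed at half the most. Time passes only in rows, so rows that do not move let the fingers close, or fill a call up. It gives the time, the measured TCP pose, the force, the opening and the grip force at its end, in the units of the state.
- r.sense(): the state, without advancing time (a new reading comes with each control period).
- r.capture(name): name is "scene" or "side" or "wrist"; returns (picture, depth): 384x512x3 uint8, red, green, blue; 384x512 float32, m along the optical axis (not along the pixel's ray), 0 where there is no reading.
- r.get_calibration(name): a dict with "mtx" (3x3 intrinsics, pixels), "extrinsics" (4x4, takes a point from camera to world coordinates). Camera axes: x right, y up, looking along -z (the intrinsics and any distortion apply to the point x, -y, -z); pixel columns grow to the right and rows downward; lengths in m; the calibration is good to about 2 mm. A picture is of the moment at which its call begins: read the wrist's pose just before it. get_calibration takes no time and is no camera call; for the wrist camera it gives the pose at the moment of the call.
- r.finish_job(): hands the job in; it is judged then, once.
The state is a dict: "time_s": time; "joints": joint angles; "joint_velocities": joint speeds; "effort": joint torques, N m; "tcp_pos": TCP position; "ee_rot": TCP orientation; "wrist_force": force on the tool from outside, world axes, zero at the start; "moment": the same for the moment, N m; "gripper_width": opening from 0.0 (shut) to 1.0 (fully open); "gripper_force": force on a finger pad.
Only numpy, scipy, OpenCV 4.12 (cv2) and the standard library are available. Lean on these libraries where they do the work, as an engineer would, in place of code of your own. Each camera call takes 0.05 s, during which the arm holds its last target. There are 200 camera calls.

## Working session

There is one attempt and no reset: what is moved stays moved. The work goes in short steps, Python scripts to look and compute and a tool call to move; the robot and the scene stay as the last step left them, time stands still between calls to the robot, and variables do not carry over. Pictures are saved under pics/ and viewed, at most 10 in all, crops included, and the job is handed in when it is done.

Besides the shell and the picture viewer there is one more tool, called after ">>>" as name(argument=value, ...) on one line, values as JSON. jog_arm: Moves the arm, as the interface text tells. Scaled input: -1 to 1 covers 0.025 m each way for a shift and 8 degrees each way for a turn. Its arguments: {"type":"object","properties":{"plan":{"type":"string"}},"required":["plan"]}

```bash
ls; mkdir -p pics
cat > h.py <<'E'
import numpy as np, cv2
from station import r
def snap(n):
    p,d=r.capture(n); c=r.get_calibration(n)
    return p,d,np.array(c["mtx"]),np.array(c["extrinsics"])
def cloud(d,K,T):
    v,u=np.mgrid[:d.shape[0],:d.shape[1]]
    P=np.stack([(u-K[0,2])/K[0,0]*d,-(v-K[1,2])/K[1,1]*d,-d],-1)
    return P@T[:3,:3].T+T[:3,3]
E
python3 - <<'E'
from h import *
for n in("scene","side"):
    p,d,K,T=snap(n); np.savez(f"{n}.npz",p=p,d=d,K=K,T=T)
    print(n,K[0,0],T[:3,3].round(3),(-T[:3,2]).round(2),sorted(r.get_calibration(n).keys()))
    cv2.imwrite(f"pics/{n}.png",cv2.resize(p[...,::-1],(800,600),interpolation=cv2.INTER_CUBIC))
print(r.sense())
E
```

```text
pics
scene 348.2070747855646 [ 1.148 -0.095  0.72 ] [-0.66  0.17 -0.73] ['extrinsics', 'mtx']
side 379.5196676000604 [0.159 0.757 0.712] [ 0.41 -0.68 -0.6 ] ['extrinsics', 'mtx']
{'time_s': 0.1, 'joints': array([-5.59442598e+01,  2.20863459e+01,  3.89697249e-01, -2.57729688e-02,
       -6.84128579e+01, -1.48172540e+01]), 'joint_velocities': array([-0.14674449, -0.10992673,  0.12808876, -0.00772825,  0.02238919,
        0.00294948]), 'effort': array([-1.97484474e-04, -3.91690671e+01,  1.87936378e+01,  4.23185170e+00,
        1.34463250e-02, -7.34052333e-05]), 'tcp_pos': array([ 0.20578971, -0.58958511,  0.2215822 ]), 'ee_rot': array([[-9.44209874e-01, -3.29343576e-01, -7.23741924e-04],
       [-3.29344360e-01,  9.44208128e-01,  1.81765873e-03],
       [ 8.47287808e-05,  1.95461164e-03, -9.99998086e-01]]), 'wrist_force': array([-0.36435674, -0.41049727, -0.29002029]), 'moment': array([-0.01231433, -0.01542239, -0.01778991]), 'gripper_force': 0.0, 'gripper_width': 0.9969817598735962}
```

View pics/scene.png

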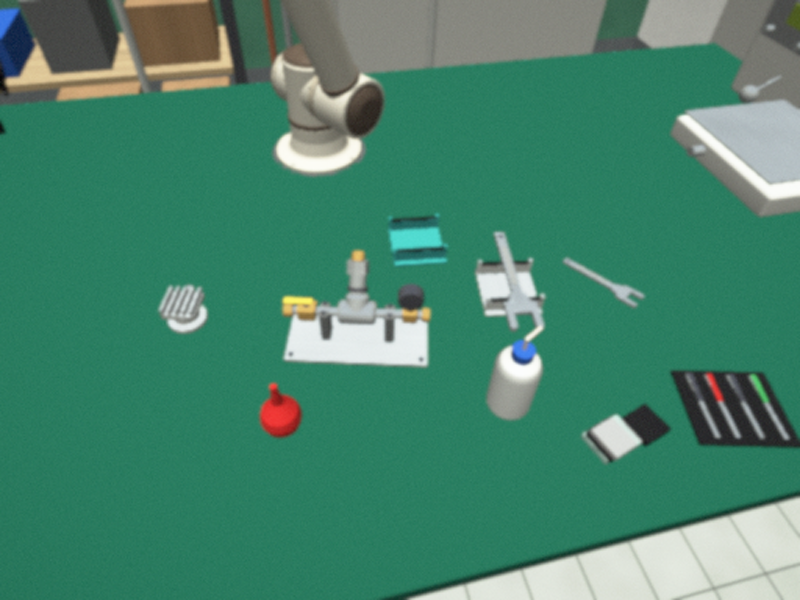

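View pics/side.png

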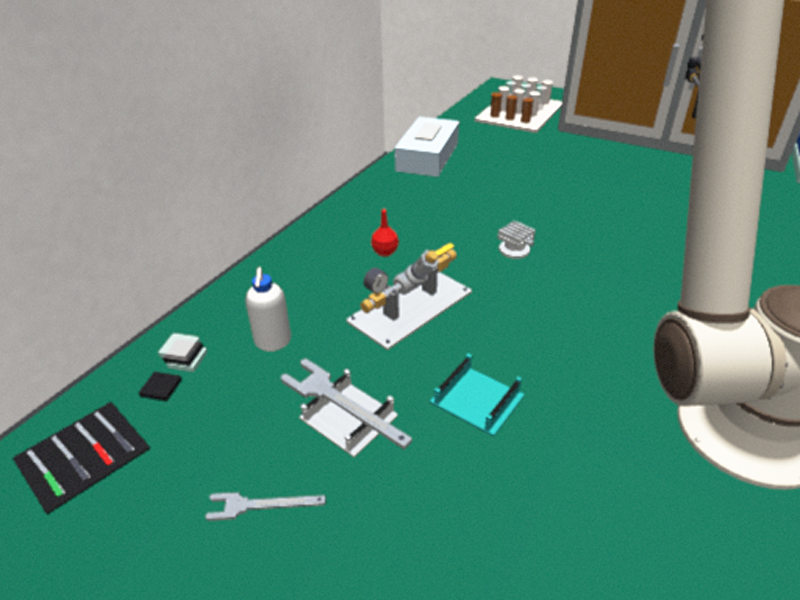

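Scene view: filter plate corners near (285,360), (428,364), leg pointing toward robot at (357,258); wrench from handle end (500,235) to jaw (527,320) on the grey stand; bottle at (515,380). Side view: wrench from (405,440) to jaw (305,375), small wrench and turquoise stand are decoys.

Run:
```python
from h import *
A={}
for n in("scene","side"):
    z=np.load(n+".npz"); X=cloud(z["d"],z["K"],z["T"]); A[n]=(z["p"].astype(int),X,z["d"])
    s=.64
    def at(u,v):
        u=int(u*s);v=int(v*s); return X[v,u].round(3)
    if n=="scene":
        for q in [(360,350),(300,355),(357,262),(357,285),(400,400-50),(502,245),(515,300),(512,390),(280,415),(185,320)]: print(n,q,at(*q))
    else:
        for q in [(400,435),(330,385),(295,380),(400,320),(435,258),(415,275),(270,320),(384,240)]: print(n,q,at(*q))
    p=A[n][0]; g=(abs(p[...,0]-p[...,1])<25)&(abs(p[...,2]-p[...,1])<25)&(p.mean(-1)>60)
    Y=X[g&(z["d"]>0)]
    for nm,lo,hi,c,R in(("plate",.003,.014,(.60,-.0),.2),("wrench",.033,.046,(.55,.25),.2)):
        m=(Y[:,2]>lo)&(Y[:,2]<hi)&(Y[:,0]>.2)&(Y[:,0]<.9)&(Y[:,1]>-.3)&(Y[:,1]<.45)
        Q=Y[m]; lab=None
        im=np.zeros((400,400),np.uint8)
        ij=np.clip(((Q[:,:2]-[.1,-.3])/.0025).astype(int),0,399); im[ij[:,1],ij[:,0]]=1
        im=cv2.morphologyEx(im,cv2.MORPH_CLOSE,np.ones((5,5),np.uint8))
        k,l,st,_=cv2.connectedComponentsWithStats(im)
        for i in range(1,k):
            if st[i,4]>120:
                q=Q[l[ij[:,1],ij[:,0]]==i]
                rc=cv2.minAreaRect(q[:,:2].astype(np.float32)); print(nm,n,len(q),np.round(rc[0],4),np.round(rc[1],4),round(rc[2],1),np.median(q[:,2]).round(4))
```

```text
scene (360, 350) [ 0.616 -0.017  0.007]
scene (300, 355) [ 0.605 -0.112  0.007]
scene (357, 262) [ 0.548 -0.005  0.141]
scene (357, 285) [ 0.57  -0.01   0.112]
scene (400, 350) [0.63  0.048 0.006]
scene (502, 245) [0.453 0.286 0.039]
scene (515, 300) [0.594 0.254 0.041]
scene (512, 390) [0.782 0.168 0.079]
scene (280, 415) [ 0.738 -0.149  0.058]
scene (185, 320) [ 0.512 -0.287  0.033]
plate scene 118 [ 0.4947 -0.2747] [0.025  0.0574] 50.7 0.0087
plate scene 2212 [ 0.5917 -0.0153] [0.2287 0.0967] 74.7 0.0073
plate scene 391 [0.5388 0.2465] [0.0539 0.1061] 79.8 0.0057
plate scene 127 [0.5311 0.309 ] [0.0245 0.0631] 82.7 0.0057
wrench scene 173 [ 0.4788 -0.2806] [0.0399 0.0688] 74.2 0.0402
wrench scene 579 [0.5368 0.275 ] [0.0559 0.2373] 79.9 0.0383
wrench scene 476 [0.8598 0.3016] [0.0501 0.0508] 17.2 0.0361
side (400, 435) [0.434 0.288 0.04 ]
side (330, 385) [0.579 0.254 0.037]
side (295, 380) [0.631 0.277 0.041]
side (400, 320) [0.577 0.035 0.009]
side (435, 258) [0.525 0.005 0.143]
side (415, 275) [0.563 0.008 0.096]
side (270, 320) [0.732 0.208 0.074]
side (384, 240) [ 0.711 -0.129  0.05 ]
plate side 89 [ 0.478  -0.2767] [0.0608 0.0398] 5.4 0.0099
plate side 1404 [ 0.5807 -0.0115] [0.2321 0.1101] 74.2 0.0085
plate side 205 [0.5376 0.2323] [0.0255 0.0694] 82.9 0.0066
plate side 685 [0.5386 0.2938] [0.0545 0.1145] 80.3 0.0065
plate side 195 [0.517  0.4316] [0.0804 0.0132] 33.9 0.0062
wrench side 86 [ 0.4737 -0.2695] [0.0689 0.0361] 22.6 0.0399
wrench side 871 [0.5341 0.2774] [0.0556 0.2361] 79.3 0.0392
wrench side 239 [0.8546 0.3042] [0.0502 0.0514] 17.8 0.0366
```

```bash
cat >> h.py <<'E'
from scipy.spatial.transform import Rotation as Ro
F0=np.array([.583,-.0125,0]); YAW=np.radians(-15.6)
def frame(yaw=None,o=None):
    yaw=YAW if yaw is None else yaw; o=F0 if o is None else o
    X=np.array([np.cos(yaw),np.sin(yaw),0]); Y=np.array([-X[1],X[0],0]); Z=np.array([0,0,1.])
    L=-np.sin(.6)*X+np.cos(.6)*Z; U=np.cos(.6)*X+np.sin(.6)*Z
    return o+[0,0,.065],U,Y,L
def rows(p1,R1,n,p0=None,R0=None):
    s=r.sense(); p0=s["tcp_pos"] if p0 is None else p0; R0=np.array(s["ee_rot"]) if R0 is None else R0
    w=Ro.from_matrix(R0.T@R1).as_rotvec()/n
    S=sum(Ro.from_rotvec(k*w).as_matrix() for k in range(n))
    d=np.linalg.solve(S,R0.T@(np.array(p1)-p0))
    print(n,"rows:",*(np.r_[d/.025,np.degrees(w)/8]).round(3))
def toolR(ang):  # tool z=-L, y at angle ang (deg) from -Y turned about +L
    O,U,Y,L=frame(); q=np.radians(ang); c,s=np.cos(q),np.sin(q)
    y=-c*Y+s*U; z=-L; return np.stack([np.cross(y,z),y,z],1)
E
python3 - <<'E'
from h import *
O,U,Y,L=frame()
print(O,U,Y,L); rows(O+.22*L,toolR(0),20)
E
```

```text
[ 0.583  -0.0125  0.065 ] [ 0.79493237 -0.22194911  0.56464247] [0.26891982 0.96316257 0.        ] [-0.54384249  0.15184355  0.82533561]
20 rows: -1.597 -0.628 -0.426 0.27 0.086 -0.873
```

```bash
cat >> h.py <<'E'
def path(p1,R1,k):
    s=r.sense(); p0=s["tcp_pos"]; R0=np.array(s["ee_rot"]); w=Ro.from_matrix(R0.T@R1).as_rotvec()
    P=[p0+(p1-p0)*i/k for i in range(k+1)]; Q=[R0@Ro.from_rotvec(w*i/k).as_matrix() for i in range(k+1)]
    for i in range(k): rows(P[i+1],Q[i+1],10,P[i],Q[i])
E
python3 - <<'E'
from h import *
O,U,Y,L=frame(); path(O+.22*L,toolR(0),3)
E
```

```text
10 rows: -0.807 0.405 -0.123 0.18 0.057 -0.582
10 rows: -0.82 -0.343 -0.2 0.18 0.057 -0.582
10 rows: -0.287 -0.86 -0.086 0.18 0.057 -0.582
```

>>> jog_arm(plan="-0.807 0.405 -0.123 0.18 0.057 -0.582 -1;-0.807 0.405 -0.123 0.18 0.057 -0.582 -1;-0.807 0.405 -0.123 0.18 0.057 -0.582 -1;-0.807 0.405 -0.123 0.18 0.057 -0.582 -1;-0.807 0.405 -0.123 0.18 0.057 -0.582 -1;-0.807 0.405 -0.123 0.18 0.057 -0.582 -1;-0.807 0.405 -0.123 0.18 0.057 -0.582 -1;-0.807 0.405 -0.123 0.18 0.057 -0.582 -1;-0.807 0.405 -0.123 0.18 0.057 -0.582 -1;-0.807 0.405 -0.123 0.18 0.057 -0.582 -1")

```text
time_s: 1.1
tcp_pos: [0.2918, -0.3854, 0.2302]
ee_rot: [[-0.412, -0.905, 0.108], [-0.896, 0.38, -0.23], [0.167, -0.191, -0.967]]
wrist_force: [0.0, 0.3, 0.3]
gripper_width: 1.001
gripper_force: 0.0
```

>>> jog_arm(plan="-0.82 -0.343 -0.2 0.18 0.057 -0.582 -1;-0.82 -0.343 -0.2 0.18 0.057 -0.582 -1;-0.82 -0.343 -0.2 0.18 0.057 -0.582 -1;-0.82 -0.343 -0.2 0.18 0.057 -0.582 -1;-0.82 -0.343 -0.2 0.18 0.057 -0.582 -1;-0.82 -0.343 -0.2 0.18 0.057 -0.582 -1;-0.82 -0.343 -0.2 0.18 0.057 -0.582 -1;-0.82 -0.343 -0.2 0.18 0.057 -0.582 -1;-0.82 -0.343 -0.2 0.18 0.057 -0.582 -1;-0.82 -0.343 -0.2 0.18 0.057 -0.582 -1")

```text
time_s: 2.1
tcp_pos: [0.3774, -0.182, 0.2383]
ee_rot: [[0.34, -0.875, 0.344], [-0.846, -0.444, -0.296], [0.411, -0.19, -0.891]]
wrist_force: [1.1, 0.3, -0.9]
gripper_width: 0.997
gripper_force: 0.0
```

>>> jog_arm(plan="-0.287 -0.86 -0.086 0.18 0.057 -0.582 -1;-0.287 -0.86 -0.086 0.18 0.057 -0.582 -1;-0.287 -0.86 -0.086 0.18 0.057 -0.582 -1;-0.287 -0.86 -0.086 0.18 0.057 -0.582 -1;-0.287 -0.86 -0.086 0.18 0.057 -0.582 -1;-0.287 -0.86 -0.086 0.18 0.057 -0.582 -1;-0.287 -0.86 -0.086 0.18 0.057 -0.582 -1;-0.287 -0.86 -0.086 0.18 0.057 -0.582 -1;-0.287 -0.86 -0.086 0.18 0.057 -0.582 -1;-0.287 -0.86 -0.086 0.18 0.057 -0.582 -1")

```text
time_s: 3.1
tcp_pos: [0.463, 0.0215, 0.2462]
ee_rot: [[0.796, -0.265, 0.544], [-0.217, -0.964, -0.152], [0.565, 0.003, -0.825]]
wrist_force: [-0.3, 0.2, 0.4]
gripper_width: 1.0
gripper_force: 0.0
```

Run:
```python
from h import *
p,d,K,T=snap("wrist"); np.savez("w1.npz",p=p,d=d,K=K,T=T)
s=r.sense(); print(s["tcp_pos"],s["joints"].round(1),s["ee_rot"].round(3),K[0,0],T.round(3))
O,U,Y,L=frame(); print(O+.22*L,toolR(0).round(3))
# expected nut centre pixel
q=T[:3,:3].T@(O+.084*L-T[:3,3]); print(K[0,2]+K[0,0]*q[0]/-q[2], K[1,2]-K[1,1]*q[1]/-q[2],q)
cv2.imwrite("pics/w1.png",cv2.resize(p[...,::-1],(800,600),interpolation=cv2.INTER_CUBIC))
```

```text
[0.46321155 0.02333096 0.24602838] [ 30.2  -9.5 -56.7  56.2 -29.1  -2.1] [[ 0.797 -0.259  0.545]
 [-0.211 -0.966 -0.15 ]
 [ 0.566  0.004 -0.825]] 269.33744943115295 [[-0.258  0.911 -0.323  0.43 ]
 [-0.966 -0.242  0.089  0.034]
 [ 0.003  0.335  0.942  0.42 ]
 [ 0.     0.     0.     1.   ]]
[0.46335465 0.02090558 0.24657384] [[ 0.795 -0.269  0.544]
 [-0.222 -0.963 -0.152]
 [ 0.565  0.    -0.825]]
257.9876122219358 181.66281237272636 [ 0.00391548  0.00997651 -0.30634307]
```

View pics/w1.png

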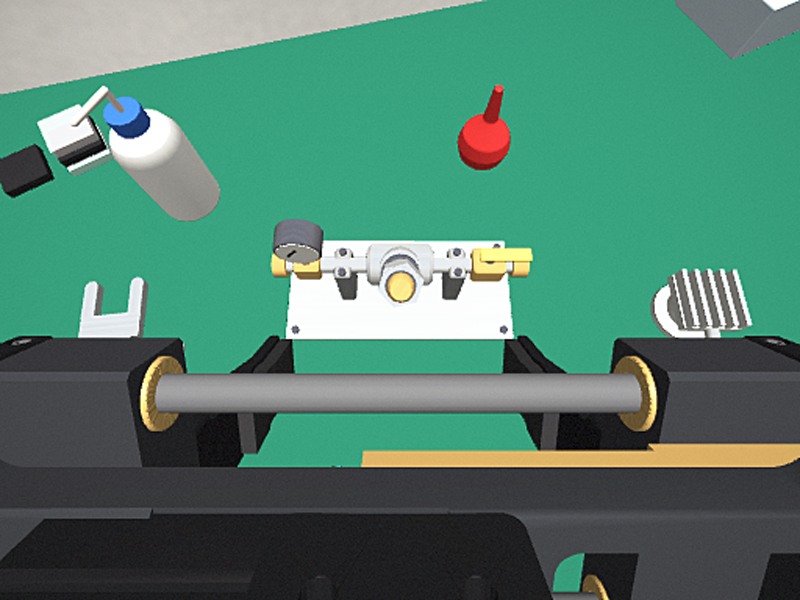

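The wrist view shows the bonnet at (400,286), the nut around it, gauge at (298,240), valve at (500,260); nothing in the way. Enlarging the nut.

Run:
```python
from h import *
z=np.load("w1.npz"); p,d,K,T=z["p"],z["d"],z["K"],z["T"]
cv2.imwrite("pics/w1c.png",cv2.resize(p[148:208,216:296,::-1],(800,600),interpolation=cv2.INTER_CUBIC))
X=cloud(d,K,T); O,U,Y,L=frame(); Q=X-O; C=np.stack([Q@U,Q@Y,Q@L],-1)
# bonnet top and nut top clusters
m=(abs(C[...,0])<.04)&(abs(C[...,1])<.04)&(d>0)
h,e=np.histogram(C[m][:,2],np.arange(.05,.11,.002)); print(dict(zip(e.round(3),h)))
for lo,hi in((.094,.104),(.080,.088)):
    q=C[m&(C[...,2]>lo)&(C[...,2]<hi)]; print(len(q),q.mean(0).round(4),q.min(0).round(4),q.max(0).round(4))
# plate
g=(p.astype(int).min(-1)>200)&(X[...,2]>0)&(X[...,2]<.02)&(d>0); g[230:]=0
rc=cv2.minAreaRect(X[g][:,:2].astype(np.float32)); print(rc,np.median(X[g][:,2]))
```

```text
{np.float64(0.05): np.int64(0), np.float64(0.052): np.int64(0), np.float64(0.054): np.int64(0), np.float64(0.056): np.int64(0), np.float64(0.058): np.int64(0), np.float64(0.06): np.int64(0), np.float64(0.062): np.int64(1), np.float64(0.064): np.int64(5), np.float64(0.066): np.int64(2), np.float64(0.068): np.int64(12), np.float64(0.07): np.int64(9), np.float64(0.072): np.int64(6), np.float64(0.074): np.int64(7), np.float64(0.076): np.int64(9), np.float64(0.078): np.int64(8), np.float64(0.08): np.int64(4), np.float64(0.082): np.int64(72), np.float64(0.084): np.int64(232), np.float64(0.086): np.int64(31), np.float64(0.088): np.int64(4), np.float64(0.09): np.int64(3), np.float64(0.092): np.int64(14), np.float64(0.094): np.int64(32), np.float64(0.096): np.int64(68), np.float64(0.098): np.int64(127), np.float64(0.1): np.int64(11), np.float64(0.102): np.int64(0), np.float64(0.104): np.int64(0), np.float64(0.106): np.int64(0)}
238 [-0.      0.0023  0.0979] [-0.0105 -0.0076  0.0942] [0.0091 0.0111 0.1005]
339 [0.0015 0.0024 0.0847] [-0.0168 -0.0137  0.0808] [0.0158 0.0183 0.0877]
((0.6400054693222046, 0.031478315591812134), (0.7788316011428833, 0.226417675614357), 55.905372619628906) 0.00815594757000443
```

View pics/w1c.png

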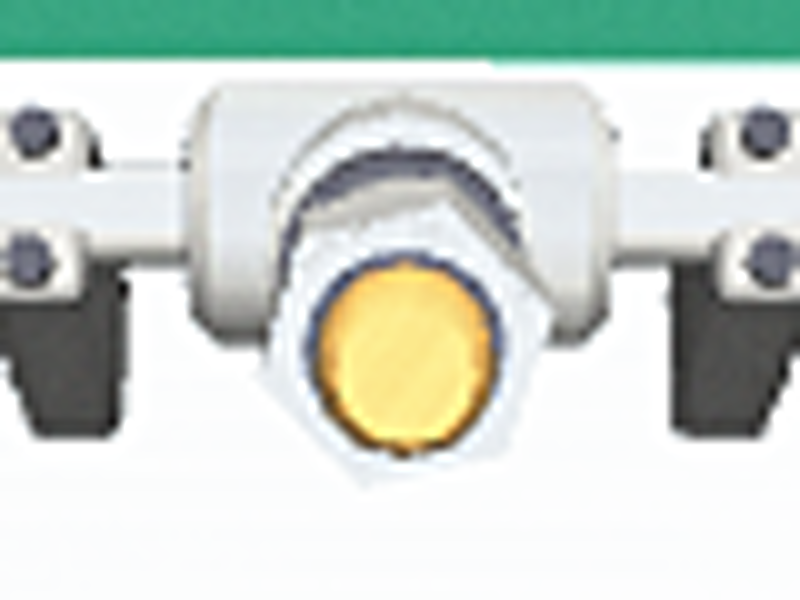

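Nut hexagon corners in the crop: (300,225), (440,200), (555,310), (505,450), (365,485), (265,370).

```bash
cat >> h.py <<'E'
F0=F0+.0023*np.array([.2689,.9632,0])
def toplane(uv,K,T,h):
    O,U,Y,L=frame(); uv=np.array(uv,float)
    D=np.stack([(uv[:,0]-K[0,2])/K[0,0],-(uv[:,1]-K[1,2])/K[1,1],-np.ones(len(uv))],-1)@T[:3,:3].T
    t=((O+h*L-T[:3,3])@L)/(D@L); P=T[:3,3]+D*t[:,None]-O
    return P@U,P@Y
def hexfit(c,K,T,h=.084):
    u,y=toplane(c,K,T,h); u0,y0=u.mean(),y.mean(); a=np.degrees(np.arctan2(y-y0,u-u0))
    m=np.degrees(np.angle(np.mean(np.exp(6j*np.radians(a)))))/6
    print("centre",u0.round(4),y0.round(4),"R",np.hypot(u-u0,y-y0).round(4),"corner ang",a.round(1),"mean mod60",round(m,2))
E
python3 - <<'E'
from h import *
z=np.load("w1.npz")
c=np.array([(300,225),(440,200),(555,310),(505,450),(365,485),(265,370)])/10+[215.5,147.5]
hexfit(c,z["K"],z["T"])
s=r.sense(); print(s["tcp_pos"],s["joints"].round(1))
E
```

```text
centre 0.0 -0.0 R [0.0179 0.0167 0.0174 0.0172 0.0176 0.0163] corner ang [  42.1  -12.9  -77.3 -137.5  165.5  102.6] mean mod60 -16.25
[0.46321155 0.02333096 0.24602838] [ 30.2  -9.5 -56.7  56.2 -29.1  -2.1]
```

Run:
```python
from h import *
O,U,Y,L=frame(); rows(O+.125*L,toolR(43.75),8)
rows(O+.057*L,toolR(43.75),8,O+.125*L,toolR(43.75))
```

```text
8 rows: 0.004 0.002 0.475 -0.002 -0.002 -0.674
8 rows: 0.0 0.0 0.34 0.0 0.0 0.0
```

>>> jog_arm(plan="0 0 0.475 0 0 -0.674 -0.2;0 0 0.475 0 0 -0.674 -0.2;0 0 0.475 0 0 -0.674 -0.2;0 0 0.475 0 0 -0.674 -0.2;0 0 0.475 0 0 -0.674 -0.2;0 0 0.475 0 0 -0.674 -0.2;0 0 0.475 0 0 -0.674 -0.2;0 0 0.475 0 0 -0.674 -0.2;0 0 0 0 0 0 -0.2;0 0 0 0 0 0 -0.2")

```text
time_s: 4.15
tcp_pos: [0.5147, 0.0093, 0.1733]
ee_rot: [[0.772, 0.341, 0.537], [0.49, -0.857, -0.161], [0.405, 0.388, -0.828]]
wrist_force: [-0.7, 0.2, -0.2]
gripper_width: 0.601
gripper_force: 0.0
```

Run:
```python
from h import *
O,U,Y,L=frame(); s=r.sense(); print(s["joints"].round(1),s["gripper_width"],((s["tcp_pos"]-O)@np.stack([U,Y,L],1)).round(4))
rows(O+.057*L,toolR(43.75),8)
p,d,K,T=snap("wrist"); np.savez("w2.npz",p=p,d=d,K=K,T=T)
cv2.imwrite("pics/w2.png",cv2.resize(p[128:248,176:336,::-1],(800,600),interpolation=cv2.INTER_CUBIC))
```

```text
[ -1.8   1.7 -59.1 115.9  -9.2   5.1] 0.6008983334679071 [0.002  0.0003 0.1299]
8 rows: -0.006 -0.007 0.364 0.004 0.01 -0.015
```

View pics/w2.png

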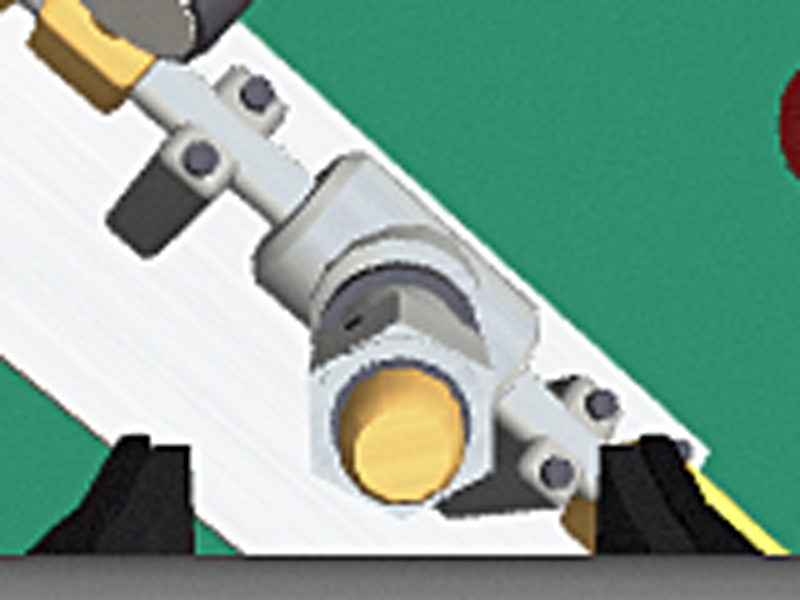

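The crop shows the nut centred between open fingers at columns 190–600, pads parallel to the left/right flats (x≈310 and 495). But j5/j4 are at their limits; I need a kinematic model to choose a better wrist branch.

```bash
cat > kin.py <<'E'
from h import *
from scipy.optimize import least_squares
s=r.sense()
D=[([-55.944,22.0863,.3897,-.0258,-68.4129,-14.817],[.20579,-.58959,.22158],[[-.94421,-.32934,-.0007],[-.32934,.94421,.0018],[.0001,.00195,-1]]),
([30.2,-9.5,-56.7,56.2,-29.1,-2.1],[.46321,.02333,.24603],[[.797,-.259,.545],[-.211,-.966,-.15],[.566,.004,-.825]]),
(s["joints"],s["tcp_pos"],s["ee_rot"])]
E
python3 - <<'E'
from kin import *
import itertools
e=lambda a,q:Ro.from_euler(a,q,degrees=True).as_matrix()
T0=np.array([[0,0,1],[0,-1,0],[1,0,0.]]) # tool x=up? z fwd
best=[]
for s3,s4,s5,s6 in itertools.product((1,-1),repeat=4):
    Rs=[e('z',q[0])@e('y',q[1]+s3*q[2])@e('x',s4*q[3])@e('y',s5*q[4])@e('x',s6*q[5]) for q,_,_ in D]
    M=[A.T@np.array(R) for A,(_,_,R) in zip(Rs,D)]
    best.append((sum(np.abs(M[0]-m).max() for m in M),s3,s4,s5,s6,M[0].round(3).tolist()))
best.sort(); print(*best[:3],sep="\n")
E
```

```text
(np.float64(0.0018925875273504247), -1, -1, -1, -1, [[-0.0, 0.0, 1.0], [-1.0, 0.0, 0.0], [-0.0, -1.0, 0.0]])
(np.float64(1.0929408878569717), -1, -1, -1, 1, [[-0.0, 0.0, 1.0], [-0.869, 0.494, 0.0], [-0.494, -0.869, 0.0]])
(np.float64(2.3070586128295396), 1, 1, 1, -1, [[-0.178, -0.671, -0.72], [-0.888, 0.426, -0.177], [0.425, 0.607, -0.671]])
```

```bash
cat >> kin.py <<'E'
e=lambda a,q:Ro.from_euler(a,q,degrees=True).as_matrix()
M0=np.array([[0,0,1],[-1,0,0],[0,-1,0.]])
def fk(q,P):
    a1,d1,l2,x3,z3,d=P
    R2=e('z',q[0])@e('y',q[1]-q[2])
    R=R2@e('x',-q[3])@e('y',-q[4])@e('x',-q[5])@M0
    p=e('z',q[0])@(np.array([a1,0,d1])+e('y',q[1])@[0,0,l2])+R2@[x3,0,z3]+R[:,2]*d
    return p,R
LO=np.array([-179.83,-69.29,-61.27,-181.25,-171.15,-177.46]);HI=np.array([179.83,118.12,80.66,117.63,-9.14,177.46])
def fit():
    f=lambda P:np.concatenate([fk(q,P)[0]-p for q,p,_ in D])
    g=lambda P:np.r_[f(P)*1000,(P-np.array([0,.2,.4,.4,0,.25]))*.3]
    s=least_squares(g,[0,.2,.4,.4,0,.25]); return s.x,f(s.x)
def ik(p,R,P,seeds=None):
    best=None
    for s in (seeds or [[0,0,-50,t,-30,u] for t in(-150,-100,-40,0,50,100) for u in(-90,0,90)]):
        g=lambda q:np.r_[(fk(q,P)[0]-p)*10,(fk(q,P)[1]-R).ravel()]
        o=least_squares(g,np.clip(s,LO+.5,HI-.5),bounds=(LO,HI),x_scale=30)
        if best is None or o.cost<best.cost: best=o
        if best.cost<1e-9: break
    q=best.x; return q,np.linalg.norm(fk(q,P)[0]-p)*1000,np.degrees(np.arccos(np.clip((np.trace(fk(q,P)[1].T@R)-1)/2,-1,1)))
E
python3 - <<'E'
from kin import *
P,res=fit(); print(P.round(4),(res*1000).round(2)); np.save("P.npy",P)
O,U,Y,L=frame()
for h,a in((.22,0),(.13,43.75),(.057,43.75),(.057,-60),(.057,103)):
    q,dp,da=ik(O+h*L,toolR(a),P); print(h,a,q.round(1),round(dp,2),round(da,2))
E
```

```text
[ 0.1068  0.3073  0.5357  0.3207 -0.0065  0.4501] [132.04  90.13   7.55 -17.9   25.4  -21.27   0.59 -90.54  13.72]
0.22 0 [ 22.6 -11.7 -52.3  46.1 -29.   14.7] 0.0 0.0
0.13 43.75 [ 16.2   5.5 -61.1 110.8 -18.5  -5.1] 0.0 0.0
0.057 43.75 [ 14.3  18.5 -56.1 117.6 -20.1 -12.4] 4.02 5.63
0.057 -60 [  14.3   18.5  -56.1  117.6  -20.1 -116.2] 4.02 5.63
0.057 103 [ 14.3  18.5 -56.1 117.6 -20.1  46.8] 4.02 5.63
```

```bash
cat >> kin.py <<'E'
def fk(q,P):
    a1,d1,l2,x3,z3,d,y3,w4z,w5z=P
    R2=e('z',q[0])@e('y',q[1]-q[2]); R4=R2@e('x',-q[3]); R5=R4@e('y',-q[4])
    R=R5@e('x',-q[5])@M0
    p=e('z',q[0])@(np.array([a1,0,d1])+e('y',q[1])@[0,0,l2])+R2@[x3,y3,z3]+R4@[0,0,w4z]+R5@[0,0,w5z]+R[:,2]*d
    return p,R
P0=np.array([0,.25,.4,.4,0,.3,0,0,0])
def fit(w=.3):
    f=lambda P:np.concatenate([fk(q,P)[0]-p for q,p,_ in D])
    s=least_squares(lambda P:np.r_[f(P)*1000,(P-P0)*w],P0); return s.x,f(s.x)
E
python3 - <<'E'
from kin import *
for w in(.3,30,300):
    P,res=fit(w); print(P.round(4),(res*1000).round(2))
E
```

```text
[ 3.5012  1.7709  0.8364 -0.5827 -3.7261  1.6268 -0.1595  2.7388 -2.3025] [ 0.01  0.01 -0.02 -0.    0.01  0.05 -0.01 -0.03 -0.03]
[ 0.4341 -0.1119  0.9126 -0.133  -0.2068  0.7506 -0.1446  0.3987 -0.1187] [ 12.99   7.89 -10.8    1.05  12.2   33.84  -8.96 -24.8  -22.72]
[ 0.0799  0.2508  0.4876  0.2375  0.0594  0.4385 -0.0921  0.0121  0.0973] [ 57.9   35.31  21.06  20.18  39.76  -7.93 -50.4  -82.13 -13.2 ]
```

```bash
cat >> kin.py <<'E'
def fk(q,P):
    a1,d1,l2,x3,z3,d,y3,y4,w4z,w5z=P
    R2=e('z',q[0])@e('y',q[1]-q[2]); R4=R2@e('x',-q[3]); R5=R4@e('y',-q[4])
    R=R5@e('x',-q[5])@M0
    p=e('z',q[0])@(np.array([a1,0,d1])+e('y',q[1])@[0,0,l2])+R2@[x3,y3,z3]+R4@[0,y4,w4z]+R5@[0,0,w5z]+R[:,2]*d
    return p,R
P0=np.array([0,.25,.4,.4,0,.3,0,-.1,0,0])
E
python3 - <<'E'
from kin import *
for w in(.3,10,30,100):
    P,res=fit(w); print(P.round(4),(res*1000).round(2))
E
```

```text
[ 0.0097  0.1636  0.5673  0.4169 -0.0095  0.3122 -0.0011 -0.1587  0.0081
 -0.0056] [-0.  0.  0.  0.  0. -0. -0.  0.  0.]
[ 0.0094  0.1659  0.5656  0.4187 -0.0101  0.3111 -0.0006 -0.1592  0.0075
 -0.0058] [-0.01  0.03  0.05  0.08  0.01 -0.14 -0.04  0.03  0.1 ]
[ 0.0074  0.1799  0.5553  0.4292 -0.0139  0.3044  0.002  -0.1617  0.0038
 -0.0071] [-0.06  0.24  0.32  0.61  0.1  -0.99 -0.35  0.15  0.73]
[ 0.0055  0.2199  0.521   0.4501 -0.0217  0.2869  0.0064 -0.1656 -0.0075
 -0.0065] [-0.7   1.96  0.61  3.5   2.24 -3.07 -2.21 -0.69  2.76]
```

```bash
cat >> kin.py <<'E'
def fit():
    g=lambda v:np.array([0,v[0],v[1],v[2],0,v[3],0,v[4],0,0])
    f=lambda v:np.concatenate([fk(q,g(v))[0]-p for q,p,_ in D])
    s=least_squares(f,[.25,.4,.4,.3,-.15]); return g(s.x),f(s.x)
def iks(p,R,P):
    S=[]
    for t in range(-170,115,30):
      for u in(-120,0,120):
       for j1 in (-30,30):
        q,dp,da=ik(p,R,P,[[j1,0,-50,t,-40,u]])
        if dp<.3 and da<.2 and not any(np.abs(q-x).max()<2 for x in S): S.append(q)
    return S
E
python3 - <<'E'
from kin import *
P,res=fit(); print(P.round(4),(res*1000).round(2)); np.save("P.npy",P)
O,U,Y,L=frame()
for h,a in((.13,43.75),(.057,43.75),(.057,-16.25),(.22,0)):
    print(h,a); [print(q.round(1)) for q in iks(O+h*L,toolR(a),P)]
E
```

```text
[ 0.      0.1609  0.5648  0.4218  0.      0.3066  0.     -0.1598  0.
  0.    ] [-0.05 -0.    0.11 -0.07 -0.02 -0.22  0.11  0.    0.12]
0.13 43.75
0.057 43.75
0.057 -16.25
0.22 0
[ 30.3  -9.4 -56.5  55.9 -29.3  -2.5]
```

```bash
cat > feas.py <<'E'
from kin import *
P=np.load("P.npy"); O,U,Y,L=frame(); rng=np.random.default_rng(0)
def solve(h,n=60,wt=1.):   # point at height h on axis, minimise tilt of tool z to -L; roll free
    out=[]
    for _ in range(n):
        s=np.clip(np.array([0,5,-40,0,-40,0])+rng.uniform(-1,1,6)*[80,60,40,170,40,150],LO+1,HI-1)
        g=lambda q:np.r_[(fk(q,P)[0]-(O+h*L))*100,(fk(q,P)[1][:,2]+L)*wt]
        o=least_squares(g,s,bounds=(LO,HI),x_scale=30)
        p,R=fk(o.x,P); t=np.degrees(np.arccos(np.clip(-R[:,2]@L,-1,1)))
        if np.linalg.norm(p-O-h*L)<.001 and not any(np.abs(o.x-x)[:5].max()<3 for _,x,_ in out): out.append((t,o.x,R))
    return sorted(out,key=lambda a:a[0])[:3]
E
python3 - <<'E'
from feas import *
for h in(.055,.065,.08,.13,.17):
    for t,q,R in solve(h): print(h,round(t,1),q.round(1),"z dev (U,Y)",(np.array([U,Y])@R[:,2]).round(3))
E
```

```text
0.055 4.8 [ -16.9   12.6  -47.4 -181.2   -9.1  129.6] z dev (U,Y) [ 0.082 -0.017]
0.055 6.3 [  -2.2   12.3  -55.3  117.6  -11.7 -165.8] z dev (U,Y) [-0.087 -0.068]
0.055 27.6 [ 28.1  20.7 -44.8  57.4 -43.1  98.2] z dev (U,Y) [-0.153 -0.438]
0.065 5.6 [ -16.9   11.2  -48.1 -181.2   -9.1  -31.6] z dev (U,Y) [ 0.095 -0.018]
0.065 5.6 [  -2.2   10.9  -55.8  117.6  -11.3 -144.6] z dev (U,Y) [-0.077 -0.06 ]
0.08 4.5 [ -2.3   8.8 -56.7 117.6 -10.7 -10.5] z dev (U,Y) [-0.062 -0.049]
0.08 6.7 [ -16.9    9.1  -49.  -181.2   -9.1   78.7] z dev (U,Y) [ 0.116 -0.018]
0.08 19.4 [ 22.8  14.1 -54.2  78.8 -36.   94.3] z dev (U,Y) [-0.028 -0.332]
0.13 0.7 [  -2.     1.6  -59.3  116.5   -9.1 -110.5] z dev (U,Y) [-0.006 -0.011]
0.13 11.1 [ -17.     1.7  -52.  -181.2   -9.1  111. ] z dev (U,Y) [ 0.191 -0.02 ]
0.17 0.0 [ 15.3  -3.4 -60.2  80.8 -17.1  83.4] z dev (U,Y) [0. 0.]
0.17 3.4 [ -1.4  -4.1 -61.2 116.4  -9.1 -33.7] z dev (U,Y) [0.059 0.008]
0.17 9.8 [ 2.960e+01  1.000e-01 -5.440e+01  5.970e+01 -3.420e+01 -1.105e+02] z dev (U,Y) [-0.044 -0.165]
```

```bash
cat >> feas.py <<'E'
def tiltR(dev,ya):  # tool z = -L + dev[0]U+dev[1]Y ; y nearest to angle ya (deg, U->Y)
    z=-L+dev[0]*U+dev[1]*Y; z/=np.linalg.norm(z); a=np.radians(ya); y=np.cos(a)*U+np.sin(a)*Y
    y-=z*(y@z); y/=np.linalg.norm(y); return np.stack([np.cross(y,z),y,z],1)
def tcp(R,hg,g=.019): return O+hg*L+g*R[:,2]   # grasp point at height hg on the axis
E
python3 - <<'E'
from feas import *
s=r.sense()
for dev in((-.08,-.06),(-.09,-.07),(-.095,-.085),(-.1,-.06),(-.07,-.09)):
    R=tiltR(dev,-46.25); print(dev)
    for hg in(.15,.12,.1,.09,.078):
        q,dp,da=ik(tcp(R,hg),R,P,[s["joints"]]); print("  ",hg,q.round(1),round(dp,1),round(da,1))
R=tiltR((-.09,-.07),-46.25); print((R.T@L).round(3))
E
```

```text
(-0.08, -0.06)
   0.15 [ 18.3   2.8 -56.7  71.  -20.2  32.9] 0.0 0.0
   0.12 [  8.9   6.3 -57.7  90.9 -15.1  20.8] 0.0 0.0
   0.1 [  2.1   8.8 -57.1 106.4 -12.5  11.1] 0.0 0.0
   0.09 [ -0.9  10.1 -56.5 113.8 -11.6   6.4] 0.0 0.0
   0.078 [ -2.3  11.7 -55.6 117.6 -11.4   3.7] 0.3 0.4
(-0.09, -0.07)
   0.15 [ 20.    3.1 -55.9  67.2 -21.7  35.2] 0.0 0.0
   0.12 [ 11.5   6.5 -57.2  84.9 -16.6  24.3] 0.0 0.0
   0.1 [  5.1   8.9 -57.   99.4 -13.9  15.4] 0.0 0.0
   0.09 [  2.1  10.2 -56.6 106.6 -12.9  10.8] 0.0 0.0
   0.078 [ -1.2  11.7 -55.8 114.7 -12.    5.5] 0.0 0.0
(-0.095, -0.085)
   0.15 [ 21.2   3.4 -55.3  65.  -23.2  36.2] 0.0 0.0
   0.12 [ 13.6   6.8 -56.7  80.9 -18.2  26.4] 0.0 0.0
   0.1 [  7.7   9.2 -56.8  94.  -15.6  18.3] 0.0 0.0
   0.09 [  4.8  10.4 -56.5 100.8 -14.6  14.1] 0.0 0.0
   0.078 [  1.6  11.9 -56.  108.6 -13.6   9.1] 0.0 0.0
(-0.1, -0.06)
   0.15 [ 20.5   3.1 -55.4  64.5 -21.5  37.5] 0.0 0.0
   0.12 [ 12.2   6.5 -56.9  82.1 -16.2  26.6] 0.0 0.0
   0.1 [  5.5   8.9 -56.9  97.1 -13.3  17.3] 0.0 0.0
   0.09 [  2.3  10.1 -56.5 104.8 -12.2  12.4] 0.0 0.0
   0.078 [ -1.2  11.7 -55.7 113.5 -11.1   6.8] 0.0 0.0
(-0.07, -0.09)
   0.15 [ 19.1   3.2 -56.8  72.1 -22.2  31. ] 0.0 0.0
   0.12 [ 10.6   6.6 -57.6  89.8 -17.6  20.3] 0.0 0.0
   0.1 [  4.7   9.1 -57.3 103.  -15.4  12.1] 0.0 0.0
   0.09 [  2.   10.3 -56.8 109.4 -14.6   8. ] 0.0 0.0
   0.078 [ -0.9  11.9 -56.  116.5 -13.9   3.4] 0.0 0.0
[-0.113 -0.012 -0.994]
```

Run:
```python
from feas import *
R=tiltR((-.09,-.07),-46.25); rows(tcp(R,.12),R,7); rows(tcp(R,.078),R,8,tcp(R,.12),R)
```

```text
7 rows: -0.014 -0.006 0.167 0.016 -0.105 -0.015
8 rows: 0.024 0.002 0.209 0.0 0.0 0.0
```

>>> jog_arm(plan="-0.014 -0.006 0.167 0.016 -0.105 -0.015 -0.2;-0.014 -0.006 0.167 0.016 -0.105 -0.015 -0.2;-0.014 -0.006 0.167 0.016 -0.105 -0.015 -0.2;-0.014 -0.006 0.167 0.016 -0.105 -0.015 -0.2;-0.014 -0.006 0.167 0.016 -0.105 -0.015 -0.2;-0.014 -0.006 0.167 0.016 -0.105 -0.015 -0.2;-0.014 -0.006 0.167 0.016 -0.105 -0.015 -0.2;0 0 0 0 0 0 -0.2;0 0 0 0 0 0 -0.2;0 0 0 0 0 0 -0.2")

```text
time_s: 5.2
tcp_pos: [0.5269, 0.0044, 0.1477]
ee_rot: [[0.816, 0.362, 0.451], [0.487, -0.851, -0.197], [0.313, 0.381, -0.87]]
wrist_force: [-0.4, -0.7, -0.2]
gripper_width: 0.601
gripper_force: 0.0
```

```bash
cat >> feas.py <<'E'
def st():
    s=r.sense(); R=np.array(s["ee_rot"]); gp=s["tcp_pos"]-.019*R[:,2]-O; C=np.stack([U,Y,L],1)
    y=R[:,1]@C; z=R[:,2]@C
    print("t",round(s["time_s"],2),"grasp UYL",(gp@C).round(4),"y ang",np.degrees(np.arctan2(y[1],y[0])).round(2),"z",z.round(3),"j",s["joints"].round(1),"F",(s["wrist_force"]@C).round(1),"M",(s["moment"]@C).round(3),"w",round(s["gripper_width"]*87,1),"gf",round(s["gripper_force"],1))
    return s
E
python3 - <<'E'
from feas import *
st(); R=tiltR((-.09,-.07),-46.25); rows(tcp(R,.078),R,8)
E
```

```text
t 5.2 grasp UYL [0.     0.0002 0.1202] y ang -46.23 z [-0.089 -0.069 -0.994] j [ 11.5   6.5 -57.2  85.  -16.5  24.3] F [-0.3 -0.8 -0.1] M [-0.05   1.082  0.026] w 52.3 gf 0.0
8 rows: 0.023 0.003 0.21 -0.0 -0.001 0.001
```

>>> jog_arm(plan="0.023 0.003 0.21 0 0 0 -0.2;0.023 0.003 0.21 0 0 0 -0.2;0.023 0.003 0.21 0 0 0 -0.2;0.023 0.003 0.21 0 0 0 -0.2;0.023 0.003 0.21 0 0 0 -0.2;0.023 0.003 0.21 0 0 0 -0.2;0.023 0.003 0.21 0 0 0 -0.2;0.023 0.003 0.21 0 0 0 -0.2;0 0 0 0 0 0 0;0 0 0 0 0 0 1")

```text
time_s: 6.2
tcp_pos: [0.5499, -0.0028, 0.1127]
ee_rot: [[0.816, 0.361, 0.451], [0.486, -0.851, -0.198], [0.312, 0.381, -0.87]]
wrist_force: [-0.6, -0.3, 0.5]
gripper_width: 0.491
gripper_force: 0.0
```

>>> jog_arm(plan="0 0 0 0 0 0 1;0 0 0 0 0 0 1;0 0 0 0 0 0 1;0 0 0 0 0 0 1;0 0 0 0 0 0.5 1;0 0 0 0 0 0.5 1;0 0 0 0 0 0.5 1;0 0 0 0 0 0.5 1;0 0 0 0 0 0.5 1;0 0 0 0 0 0.5 1")

```text
time_s: 7.2
tcp_pos: [0.5511, -0.0048, 0.1136]
ee_rot: [[0.892, -0.009, 0.453], [0.093, -0.975, -0.203], [0.443, 0.223, -0.868]]
wrist_force: [1.4, -9.6, 0.1]
gripper_width: 0.346
gripper_force: 30.0
```

```bash
python3 -c "
from feas import *
st()"
```

```text
t 7.2 grasp UYL [ 0.0021 -0.0021  0.0775] y ang -70.41 z [-0.086 -0.073 -0.994] j [ -1.4  11.8 -55.7 114.9 -12.2 -18.7] F [ 3.3 -8.9 -2.2] M [-1.398  0.483  0.31 ] w 30.1 gf 30.0
```

```bash
cat >> h.py <<'E'
F0=F0-.0023*np.array([.2689,.9632,0])
E
echo ok
```

```text
ok
```

>>> jog_arm(plan="-0.03 0.087 0 0 0 0 1;0 0 0 0 0 0.875 1;0 0 0 0 0 0.875 1;0 0 0 0 0 0.875 1;0 0 0 0 0 0.875 1;0 0 0 0 0 0.875 1;0 0 0 0 0 0.875 1;0 0 0 0 0 0.875 1;0 0 0 0 0 0.875 1;0 0 0 0 0 0 1")

```text
time_s: 8.2
tcp_pos: [0.5503, -0.0066, 0.1136]
ee_rot: [[0.492, -0.744, 0.452], [-0.756, -0.623, -0.202], [0.432, -0.242, -0.869]]
wrist_force: [2.4, -6.8, -2.4]
gripper_width: 0.348
gripper_force: 30.4
```

```bash
python3 -c "
from feas import *
st()"
```

```text
t 8.2 grasp UYL [ 0.0018 -0.0018  0.0777] y ang -126.4 z [-0.086 -0.073 -0.994] j [ -1.9  11.7 -55.7 115.6 -12.  -74.9] F [ 2.  -5.9 -4.3] M [-0.994  0.267  0.104] w 30.3 gf 30.4
```

>>> jog_arm(plan="0 0 0 0 0 0.5 1;0 0 0 0 0 0.5 1;0 0 0 0 0 0.5 1;0 0 0 0 0 0.5 1;0 0 0 0 0 0 1;0 0 0 0 0 0 1;0 0 0 0 0 0 1;0 0 0 0 0 0 1;0 0 0 0 0 0 1;0 0 0 0 0 0 1")

```text
time_s: 9.2
tcp_pos: [0.5499, -0.0069, 0.1134]
ee_rot: [[0.27, -0.85, 0.452], [-0.897, -0.392, -0.203], [0.35, -0.351, -0.869]]
wrist_force: [0.3, -6.9, -1.4]
gripper_width: 0.351
gripper_force: 30.3
```

```bash
python3 -c "
from feas import *
s=st(); print('Mz tool',s['ee_rot'].T@s['moment'],s['effort'].round(3))"
```

```text
t 9.2 grasp UYL [ 0.0014 -0.0021  0.0777] y ang -142.39 z [-0.086 -0.074 -0.994] j [ -1.9  11.7 -55.7 115.6 -12.  -90.8] F [ 1.  -6.5 -2.4] M [-1.38   0.374  0.088] w 30.5 gf 30.3
Mz tool [-1.13842546  0.86920849  0.00411119] [  3.75  -23.793  12.21    0.587   0.799   0.038]
```

>>> jog_arm(plan="0 0 0 0 0 0.25 1;0 0 0 0 0 0.25 1;0 0 0 0 0 0.25 1;0 0 0 0 0 0.25 1;0 0 0 0 0 0.25 1;0 0 0 0 0 0 1;0 0 0 0 0 0 1;0 0 0 0 0 0 1;0 0 0 0 0 0 1;0 0 0 0 0 0 1")

```text
time_s: 10.2
tcp_pos: [0.5496, -0.0069, 0.1132]
ee_rot: [[0.118, -0.884, 0.452], [-0.952, -0.23, -0.203], [0.283, -0.406, -0.869]]
wrist_force: [-0.3, -7.5, -1.9]
gripper_width: 0.357
gripper_force: 30.1
```

```bash
python3 -c "
from feas import *
s=st(); print('Mz tool',s['ee_rot'].T@s['moment'],s['effort'].round(3))"
```

```text
t 10.2 grasp UYL [ 0.0011 -0.0022  0.0777] y ang -152.45 z [-0.087 -0.074 -0.993] j [  -1.9   11.7  -55.8  115.6  -12.  -100.8] F [ 0.3 -7.3 -2.5] M [-1.54   0.547  0.095] w 31.0 gf 30.1
Mz tool [-1.19780803  1.11558803 -0.00149525] [  3.812 -23.697  12.585   0.611   0.857   0.059]
```

>>> jog_arm(plan="0 0 0 0 0 0.25 1;0 0 0 0 0 0.25 1;0 0 0 0 0 0.25 1;0 0 0 0 0 0.25 1;0 0 0 0 0 0.25 1;0 0 0 0 0 0 1;0 0 0 0 0 0 1;0 0 0 0 0 0 1;0 0 0 0 0 0 1;0 0 0 0 0 0 1")

```text
time_s: 11.2
tcp_pos: [0.5493, -0.007, 0.113]
ee_rot: [[-0.038, -0.892, 0.451], [-0.977, -0.061, -0.203], [0.209, -0.449, -0.869]]
wrist_force: [-0.5, -6.9, -1.3]
gripper_width: 0.352
gripper_force: 30.0
```

```bash
python3 -c "
from feas import *
s=st(); print('Mz tool',s['ee_rot'].T@s['moment'],s['effort'].round(3))"
```

```text
t 11.2 grasp UYL [ 0.0008 -0.0023  0.0777] y ang -162.51 z [-0.087 -0.074 -0.993] j [  -1.9   11.7  -55.8  115.6  -12.  -110.8] F [ 0.4 -6.7 -1.8] M [-1.646  0.613  0.042] w 30.6 gf 30.0
Mz tool [-1.08320201  1.38255143  0.0566599 ] [  3.795 -23.552  12.928   0.609   0.857   0.074]
```

>>> jog_arm(plan="0 0 0 0 0 0.25 1;0 0 0 0 0 0.25 1;0 0 0 0 0 0.25 1;0 0 0 0 0 0.25 1;0 0 0 0 0 0.25 1;0 0 0 0 0 0 1;0 0 0 0 0 0 1;0 0 0 0 0 0 1;0 0 0 0 0 0 1;0 0 0 0 0 0 1")

```text
time_s: 12.2
tcp_pos: [0.5491, -0.0068, 0.1129]
ee_rot: [[-0.192, -0.872, 0.451], [-0.973, 0.109, -0.203], [0.127, -0.478, -0.869]]
wrist_force: [-1.0, -6.1, -1.2]
gripper_width: 0.353
gripper_force: 29.9
```

```bash
python3 -c "
from feas import *
s=st(); print('Mz tool',s['ee_rot'].T@s['moment'],s['effort'].round(3))"
```

```text
t 12.2 grasp UYL [ 0.0005 -0.0023  0.0777] y ang -172.53 z [-0.087 -0.074 -0.993] j [  -1.9   11.7  -55.8  115.6  -12.  -120.8] F [-0.1 -6.1 -1.3] M [-1.711  0.846  0.07 ] w 30.7 gf 29.9
Mz tool [-1.06436633  1.58583814  0.01743008] [  3.7   -23.417  13.223   0.582   0.815   0.086]
```

>>> jog_arm(plan="0 0 0 0 0 0.25 1;0 0 0 0 0 0.25 1;0 0 0 0 0 0.25 1;0 0 0 0 0 0.25 1;0 0 0 0 0 0.25 1;0 0 0 0 0 0 1;0 0 0 0 0 0 1;0 0 0 0 0 0 1;0 0 0 0 0 0 1;0 0 0 0 0 0 1")

```text
time_s: 13.2
tcp_pos: [0.5488, -0.0068, 0.1127]
ee_rot: [[-0.339, -0.826, 0.451], [-0.94, 0.276, -0.203], [0.043, -0.492, -0.869]]
wrist_force: [-2.4, -7.7, -0.8]
gripper_width: 0.348
gripper_force: 29.8
```

```bash
python3 -c "
from feas import *
s=st(); print('Mz tool',s['ee_rot'].T@s['moment'],s['effort'].round(3))"
```

```text
t 13.2 grasp UYL [ 0.0002 -0.0023  0.0777] y ang 177.51 z [-0.088 -0.074 -0.993] j [  -1.9   11.7  -55.8  115.6  -12.  -130.7] F [-0.7 -8.1 -0.5] M [-1.793  0.951  0.248] w 30.3 gf 29.8
Mz tool [-0.86239254  1.84752494 -0.15951429] [  3.663 -23.531  13.439   0.439   0.816  -0.108]
```

>>> jog_arm(plan="0 0 0 0 0 0.125 1;0 0 0 0 0 0.125 1;0 0 0 0 0 0.125 1;0 0 0 0 0 0 1;0 0 0 0 0 0 1;0 0 0 0 0 0 1;0 0 0 0 0 0 1;0 0 0 0 0 0 1;0 0 0 0 0 0 1;0 0 0 0 0 0 1")

```text
time_s: 14.2
tcp_pos: [0.5488, -0.0068, 0.1127]
ee_rot: [[-0.381, -0.807, 0.451], [-0.924, 0.324, -0.203], [0.018, -0.494, -0.869]]
wrist_force: [-3.2, -7.8, -0.2]
gripper_width: 0.346
gripper_force: 29.9
```

```bash
python3 -c "
from feas import *
s=st(); print('Mz tool',s['ee_rot'].T@s['moment'],s['effort'].round(3))"
```

```text
t 14.2 grasp UYL [ 0.0001 -0.0023  0.0777] y ang 174.55 z [-0.088 -0.074 -0.993] j [  -1.9   11.7  -55.9  115.6  -12.  -133.7] F [-0.9 -8.3  0.4] M [-1.847  0.97   0.431] w 30.1 gf 29.9
Mz tool [-0.76489178  1.95903252 -0.33770646] [  3.677 -23.503  13.528   0.323   0.894  -0.272]
```

```bash
python3 -c "
from feas import *
s=r.sense(); R=s['ee_rot']; rows(s['tcp_pos']+.075*L,R,7)"
```

```text
7 rows: 0.035 0.035 -0.426 0.0 0.0 0.0
```

>>> jog_arm(plan="0 0 0 0 0 0 -0.2;0 0 0 0 0 0 -0.2;0 0 0 0 0 0 -0.2;0.035 0.035 -0.426 0 0 0 -0.2;0.035 0.035 -0.426 0 0 0 -0.2;0.035 0.035 -0.426 0 0 0 -0.2;0.035 0.035 -0.426 0 0 0 -0.2;0.035 0.035 -0.426 0 0 0 -0.2;0.035 0.035 -0.426 0 0 0 -0.2;0.035 0.035 -0.426 0 0 0 -0.2")

```text
time_s: 15.2
tcp_pos: [0.5081, 0.0072, 0.175]
ee_rot: [[-0.377, -0.809, 0.451], [-0.926, 0.322, -0.197], [0.014, -0.492, -0.871]]
wrist_force: [-0.3, -0.1, 0.2]
gripper_width: 0.601
gripper_force: 0.0
```

Run:
```python
from feas import *
r.capture("wrist"); r.capture("wrist"); r.capture("wrist")
s=st(); c=r.get_calibration("wrist"); K=np.array(c["mtx"]);T=np.array(c["extrinsics"])
p,d=r.capture("wrist"); np.savez("w3.npz",p=p,d=d,K=K,T=T); s=st()
q=T[:3,:3].T@(O+.084*L-T[:3,3]); u,v=K[0,2]+K[0,0]*q[0]/-q[2], K[1,2]-K[1,1]*q[1]/-q[2]; print(u,v)
u0,v0=int(u)-48,int(v)-36; print(u0,v0)
cv2.imwrite("pics/w3.png",cv2.resize(p[v0:v0+72,u0:u0+96,::-1],(768,576),interpolation=cv2.INTER_CUBIC))
```

```text
t 15.35 grasp UYL [0.0005 0.001  0.1534] y ang 174.7 z [-0.088 -0.067 -0.994] j [  20.3    2.6  -55.9   66.1  -21.9 -102.7] F [-0.2  0.1  0. ] M [ 0.143  1.075 -0.097] w 52.5 gf 0.0
t 15.4 grasp UYL [0.0002 0.0004 0.1529] y ang 174.7 z [-0.088 -0.068 -0.994] j [  20.2    2.6  -55.9   66.1  -21.9 -102.7] F [ 0.4 -0.4  0.3] M [ 0.135  1.091 -0.053] w 52.2 gf 0.0
247.81925081043065 209.62247115900135
199 173
```

View pics/w3.png

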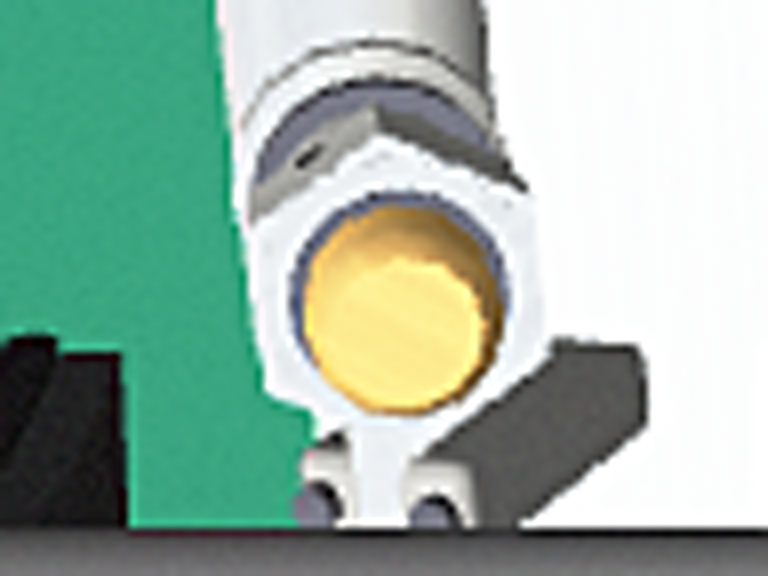

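Hexagon corners in the crop (×8): (250,220), (378,138), (530,198), (268,388); lower right faint against white.

Run:
```python
from feas import *
z=np.load("w3.npz"); c=np.array([(250,220),(378,138),(530,198),(268,388)])/8+[198.5,172.5]
u,y=toplane(c,z["K"],z["T"],.084)
g=lambda v:np.r_[v[0]+.01732*np.cos(np.radians(v[2]+60*k))-u, v[1]+.01732*np.sin(np.radians(v[2]+60*k))-y]
a0=np.degrees(np.arctan2(y,u)); print(a0.round(1),u.round(4),y.round(4))
k=np.round((a0-a0[0])/60); o=least_squares(g,[0,0,a0[0]],x_scale=[.01,.01,10]); print(o.x,o.fun.round(4),"corner mod60",o.x[2]%60,"normals",(o.x[2]+30)%60)
# bonnet from depth
X=cloud(z["d"],z["K"],z["T"])-O; C=np.stack([X@U,X@Y,X@L],-1); m=(np.hypot(C[...,0],C[...,1])<.025)&(C[...,2]>.095)&(C[...,2]<.103)&(z["d"]>0)
print(C[m].mean(0).round(4),C[m].min(0).round(4),C[m].max(0).round(4))
```

```text
[ -35.   -89.8 -149.2   30.3] [ 0.014   0.0001 -0.015   0.0141] [-0.0098 -0.0169 -0.0089  0.0083]
[-4.48750086e-04 -3.64016048e-04 -3.00995189e+01] [ 0.0005 -0.0005 -0.0004  0.0005  0.0008 -0.0007 -0.      0.    ] corner mod60 29.90048112687825 normals 59.90048112687825
[-0.0004 -0.001   0.098 ] [-0.0098 -0.0101  0.095 ] [0.0093 0.0091 0.1007]
```

```bash
cat >> feas.py <<'E'
F_=frame
def wtool(xw,zw,gp,sg,be):  # tool pose holding wrench with axes xw,zw at grip point gp
    b=np.radians(be); z=-zw*np.cos(b)+xw*np.sin(b); y=sg*np.cross(zw,xw); R=np.stack([np.cross(y,z),y,z],1)
    return gp+.019*z,R
def fitpose(phi,sg,be,slide=0,h=.073,lift=0,g=.115):
    f=np.radians(phi); hd=np.cos(f)*U+np.sin(f)*Y
    return wtool(-hd,L,O+(h+lift)*L+(g+slide)*hd,sg,be)
WY=np.radians(-10.4); WX=np.array([np.cos(WY),np.sin(WY),0]); W0=np.array([.5345,.2762,.030])+WX*.0015
def pickpose(sg,be,dz=0): return wtool(WX,np.array([0,0,1.]),W0-.015*WX+[0,0,.0045+dz],sg,be)
E
python3 - <<'E'
from feas import *
import time
t0=time.time()
def chain(poses,n=6):
    best=None
    for _ in range(n):
        s=np.clip(np.array([10,10,-40,30,-50,0])+rng.uniform(-1,1,6)*[40,20,20,120,30,150],LO+1,HI-1); Q=[];worst=0
        for p,R in poses:
            q,dp,da=ik(p,R,P,[s]); s=q; Q.append(q); worst=max(worst,dp+da)
            if worst>2: break
        if len(Q)==len(poses) and (best is None or worst<best[0]): best=(worst,np.array(Q))
        if best is not None and best[0]<.1: break
    return best
for ph in(-30,-90,150):
  for sg in(1,-1):
    for be in(-25,-15,-8,0,8,15,25):
      b=chain([fitpose(ph-k,sg,be) for k in(0,20,40,65)]+[fitpose(ph,sg,be,.05)])
      if b is None: continue
      c=chain([pickpose(sg,be)],12)
      if c: m=np.minimum(b[1]-LO,HI-b[1]).min(0); print(ph,sg,be,round(b[0],2),"margin",m.round(0),"q0",b[1][0].round(0),"q3",b[1][3].round(0),"pick",round(c[0],2),c[1][0].round(0))
print(time.time()-t0)
E
```

```text
-30 1 15 0.0 margin [171.  80.  28. 114.   2. 135.] q0 [  9.  15. -24.   4. -28.  35.] q3 [ -3.  11. -33. -42. -11.  27.] pick 0.0 [ 46.  28. -40.  43. -18. 174.]
-30 1 25 0.0 margin [161.  83.  35. 118.  21. 120.] q0 [  4.  18. -13. -11. -44.  51.] q3 [-19.  14. -26. -64. -30.  57.] pick 0.0 [ 31.  26. -50. 107. -17. 123.]
-30 -1 15 0.0 margin [171.  80.  28. 114.   2.  23.] q0 [   9.   15.  -24.    4.  -28. -145.] q3 [  -3.   11.  -33.  -42.  -11. -153.] pick 0.0 [ 46.  28. -40.  43. -18.  -6.]
-30 -1 25 0.0 margin [161.  83.  35. 118.  21.  46.] q0 [   4.   18.  -13.  -11.  -44. -129.] q3 [ -19.   14.  -26.  -64.  -30. -123.] pick 0.0 [ 31.  26. -50. 107. -17. -57.]
-90 1 -25 1.25 margin [158.  83.   1.   0.  13.  31.] q0 [  -1.   15.  -60.  108.  -35. -126.] q3 [  22.   15.  -55.   44.  -22. -147.] pick 0.0 [  35.   41.    3.  -18.  -72. -126.]
-90 1 15 0.0 margin [145.  80.   2.  34.   2.  76.] q0 [ -2.  11. -33. -37. -12.  25.] q3 [ -35.   21.  -59. -147.  -40.  101.] pick 0.0 [ 46.  28. -40.  43. -18. 174.]
-90 -1 -25 1.25 margin [158.  83.   1.   0.  13. 123.] q0 [ -1.  15. -60. 108. -35.  54.] q3 [ 22.  15. -55.  44. -22.  33.] pick 0.0 [ 35.  41.   3. -18. -72.  54.]
-90 -1 15 0.0 margin [145.  80.   2.  34.   2.  23.] q0 [  -2.   11.  -33.  -37.  -12. -155.] q3 [ -35.   21.  -59. -147.  -40.  -79.] pick 0.0 [ 46.  28. -40.  43. -18.  -6.]
27.13870620727539
```

```bash
sed -i 's/W0=np.array(\[.5345,.2762/W0=np.array([.5355,.2762/' feas.py
python3 - <<'E'
from feas import *
p1,R1=pickpose(-1,20,.10)
s=r.sense(); p0,R0=s["tcp_pos"],s["ee_rot"]; w=Ro.from_matrix(R0.T@R1).as_rotvec(); print(np.degrees(w).round(1),p1.round(3),R1.round(3))
q=s["joints"]
for i in range(1,6):
    p=p0+(p1-p0)*i/5; R=R0@Ro.from_rotvec(w*i/5).as_matrix(); q,dp,da=ik(p,R,P,[q]); print(q.round(1),round(dp,2),round(da,2))
path(p1,R1,2)
for b in (15,20,25):
  for dz in(.1,.05,0):
    p,R=pickpose(-1,b,dz); print(b,dz,ik(p,R,P,[q])[0].round(1))
E
```

```text
[  -3.   -12.1 -100. ] [0.529 0.277 0.117] [[ 0.924 -0.181  0.336]
 [-0.17  -0.984 -0.062]
 [ 0.342  0.    -0.94 ]]
[ 25.6   4.7 -55.2  66.4 -21.4 -88.1] 0.0 0.0
[ 31.8   7.3 -53.   62.6 -21.8 -70.2] 0.0 0.0
[ 38.3  10.6 -49.   55.1 -23.1 -48.9] 0.0 0.0
[ 44.3  14.5 -43.3  45.7 -25.7 -25.2] 0.0 0.0
[ 49.2  18.8 -36.1  36.6 -29.7  -0.8] 0.0 0.0
10 rows: -0.57 -0.015 0.04 -0.019 -0.076 -0.625
10 rows: -0.348 -0.446 0.086 -0.019 -0.076 -0.625
15 0.1 [ 49.   20.  -29.3  22.8 -35.1  12.5]
15 0.05 [ 48.2  23.7 -34.1  28.9 -27.2   6.2]
15 0 [ 45.7  27.6 -40.   42.5 -18.5  -6.2]
20 0.1 [ 49.2  18.8 -36.1  36.6 -29.7  -0.8]
20 0.05 [ 46.1  22.5 -42.2  50.9 -21.6 -13.7]
20 0 [ 37.3  26.3 -47.8  81.9 -14.8 -37.6]
25 0.1 [ 47.1  17.8 -42.9  55.4 -25.7 -17.5]
25 0.05 [ 40.2  21.6 -48.1  79.  -19.4 -36.2]
25 0 [ 31.4  26.3 -49.7 107.  -17.1 -56.8]
```

>>> jog_arm(plan="-0.57 -0.015 0.04 -0.019 -0.076 -0.625 -0.2;-0.57 -0.015 0.04 -0.019 -0.076 -0.625 -0.2;-0.57 -0.015 0.04 -0.019 -0.076 -0.625 -0.2;-0.57 -0.015 0.04 -0.019 -0.076 -0.625 -0.2;-0.57 -0.015 0.04 -0.019 -0.076 -0.625 -0.2;-0.57 -0.015 0.04 -0.019 -0.076 -0.625 -0.2;-0.57 -0.015 0.04 -0.019 -0.076 -0.625 -0.2;-0.57 -0.015 0.04 -0.019 -0.076 -0.625 -0.2;-0.57 -0.015 0.04 -0.019 -0.076 -0.625 -0.2;-0.57 -0.015 0.04 -0.019 -0.076 -0.625 -0.2")

```text
time_s: 16.4
tcp_pos: [0.5188, 0.1415, 0.1447]
ee_rot: [[0.425, -0.799, 0.424], [-0.855, -0.508, -0.1], [0.295, -0.321, -0.9]]
wrist_force: [0.5, -0.1, -0.1]
gripper_width: 0.599
gripper_force: 0.0
```

>>> jog_arm(plan="-0.348 -0.446 0.086 -0.019 -0.076 -0.625 -0.2;-0.348 -0.446 0.086 -0.019 -0.076 -0.625 -0.2;-0.348 -0.446 0.086 -0.019 -0.076 -0.625 -0.2;-0.348 -0.446 0.086 -0.019 -0.076 -0.625 -0.2;-0.348 -0.446 0.086 -0.019 -0.076 -0.625 -0.2;-0.348 -0.446 0.086 -0.019 -0.076 -0.625 -0.2;-0.348 -0.446 0.086 -0.019 -0.076 -0.625 -0.2;-0.348 -0.446 0.086 -0.019 -0.076 -0.625 -0.2;-0.348 -0.446 0.086 -0.019 -0.076 -0.625 -0.2;-0.348 -0.446 0.086 -0.019 -0.076 -0.625 -0.2")

```text
time_s: 17.4
tcp_pos: [0.5294, 0.2764, 0.1155]
ee_rot: [[0.925, -0.18, 0.334], [-0.168, -0.984, -0.063], [0.34, 0.002, -0.94]]
wrist_force: [0.5, -0.4, -0.0]
gripper_width: 0.6
gripper_force: 0.0
```

Run:
```python
from feas import *
for _ in range(4): r.capture("wrist")
c=r.get_calibration("wrist"); K=np.array(c["mtx"]);T=np.array(c["extrinsics"])
p,d=r.capture("wrist"); np.savez("w4.npz",p=p,d=d,K=K,T=T); s=r.sense(); print(s["time_s"],s["tcp_pos"],s["joints"].round(1))
cv2.imwrite("pics/w4.png",cv2.resize(p[...,::-1],(800,600),interpolation=cv2.INTER_CUBIC))
```

```text
17.65 [0.52902247 0.27546037 0.11604784] [ 49.   18.9 -36.1  36.4 -29.7  -0.7]
```

View pics/w4.png

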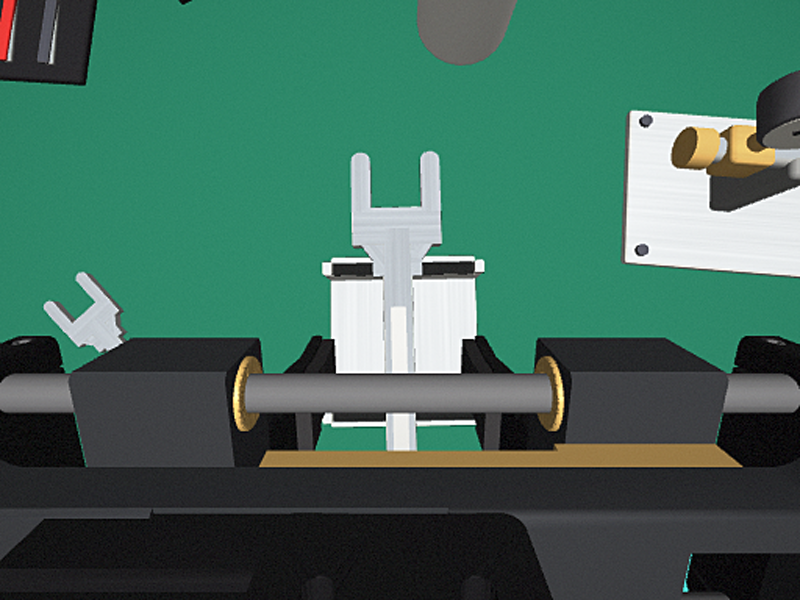

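Wrench jaw: slot between x=370 and 420, floor at row 207, tips at row ~152; handle centreline passes (399,300)–(401,440).

Run:
```python
from feas import *
z=np.load("w4.npz"); K,T=z["K"],z["T"]
def g(pts,h):
    uv=np.array(pts)*.64-.18
    D=np.stack([(uv[:,0]-K[0,2])/K[0,0],-(uv[:,1]-K[1,2])/K[1,1],-np.ones(len(uv))],-1)@T[:3,:3].T
    return T[:3,3]+D*((h-T[2,3])/D[:,2])[:,None]
q=g([(395.5,152),(395.5,207),(399.5,300),(400.5,435),(370,185),(420,185)],.039); print(q.round(4))
a=lambda i,j:np.degrees(np.arctan2(*(q[i]-q[j])[[1,0]])); print(a(1,3),a(0,2),a(0,3),np.linalg.norm(q[4]-q[5]))
print("W0 by floor",q[1]-.082*WX,"by tips",q[0]-.117*WX,"used",W0)
# depth-based
X=cloud(z["d"],K,T); m=(X[...,2]>.034)&(X[...,2]<.044)&(z["d"]>0)&(np.hypot(X[...,0]-.535,X[...,1]-.275)<.14); m[225:]=0
Q=X[m]; v=Q[:,:2]-W0[:2]; l=v@WX[:2]; t=v@[-WX[1],WX[0]]; print(len(Q),Q[:,2].mean(),l.min(),l.max())
for lo,hi in((-.06,-.03),(-.03,0),(0,.03),(.03,.055),(.088,.115)):
    k=(l>lo)&(l<hi); print(lo,hi,k.sum(),t[k].min().round(4),t[k].max().round(4),(t[k].min()+t[k].max())/2) if k.any() else None
```

```text
[[0.6512 0.2556 0.039 ]
 [0.6167 0.262  0.039 ]
 [0.5598 0.2702 0.039 ]
 [0.4814 0.2843 0.039 ]
 [0.6334 0.275  0.039 ]
 [0.6277 0.2446 0.039 ]]
-9.328566833771841 -9.061086234140467 -9.578702453596149 0.03095450586341662
W0 by floor [0.53609366 0.27682487 0.039     ] by tips [0.53616668 0.27671419 0.039     ] used [0.53697536 0.27592922 0.03      ]
3983 0.03916942599185605 -0.006728444525400662 0.1165042200559631
-0.03 0 152 -0.0094 0.0075 -0.0009671364963363179
0 0.03 604 -0.0096 0.0084 -0.0005726895414978573
0.03 0.055 872 -0.0532 0.0462 -0.003509381443409995
0.088 0.115 662 -0.0265 0.0288 0.001157001510229386
```

```bash
sed -i 's/np.radians(-10.4)/np.radians(-9.4)/; s/W0=np.array(.*$/W0=np.array([.5362,.2753,.030])/' feas.py
python3 - <<'E'
from feas import *
p,R=pickpose(-1,20,.05); rows(p,R,4); p2,R2=pickpose(-1,20,0); rows(p2,R2,5,p,R); print(p2)
E
```

```text
4 rows: -0.182 -0.01 0.46 0.014 0.003 -0.036
5 rows: -0.137 0.0 0.376 0.0 0.0 0.0
[0.52781254 0.27668853 0.01664584]
```

>>> jog_arm(plan="-0.182 -0.01 0.46 0.014 0.003 -0.036 -0.2;-0.182 -0.01 0.46 0.014 0.003 -0.036 -0.2;-0.182 -0.01 0.46 0.014 0.003 -0.036 -0.2;-0.182 -0.01 0.46 0.014 0.003 -0.036 -0.2;-0.137 0 0.376 0 0 0 -0.2;-0.137 0 0.376 0 0 0 -0.2;-0.137 0 0.376 0 0 0 -0.2;-0.137 0 0.376 0 0 0 -0.2;-0.137 0 0.376 0 0 0 -0.2;0 0 0 0 0 0 -0.2")

```text
time_s: 18.65
tcp_pos: [0.5274, 0.2754, 0.0159]
ee_rot: [[0.928, -0.163, 0.336], [-0.153, -0.987, -0.057], [0.341, 0.001, -0.94]]
wrist_force: [0.6, -0.6, -0.2]
gripper_width: 0.598
gripper_force: 0.0
```

Run:
```python
from feas import *
s=st(); print(s["tcp_pos"],s["ee_rot"].round(3)); p,R=pickpose(-1,20,0); rows(p,R,1)
```

```text
t 18.65 grasp UYL [-0.1311  0.2617  0.0518] y ang -84.83 z [-0.251  0.035 -0.967] j [ 36.4  26.2 -48.3  84.3 -14.3 -38.1] F [ 0.5 -0.5 -0.6] M [-0.257  0.734  0.146] w 52.0 gf 0.0
[0.52736454 0.27544452 0.01588627] [[ 0.928 -0.163  0.336]
 [-0.153 -0.987 -0.057]
 [ 0.341  0.001 -0.94 ]]
1 rows: 0.019 -0.052 -0.025 0.009 0.011 0.003
```

>>> jog_arm(plan="0.019 -0.052 -0.025 0 0 0 -0.2;0 0 0 0 0 0 1;0 0 0 0 0 0 1;0 0 0 0 0 0 1;0 0 0 0 0 0 1;0 0 0 0 0 0 1;0 0 0 0 0 0 1;0 0 0 0 0 0 1;0 0 0 0 0 0 1;0 0 0 0 0 0 1")

```text
time_s: 19.65
tcp_pos: [0.5281, 0.2784, 0.018]
ee_rot: [[0.927, -0.162, 0.338], [-0.152, -0.987, -0.055], [0.343, 0.0, -0.939]]
wrist_force: [-1.0, -2.4, 3.3]
gripper_width: 0.199
gripper_force: 30.0
```

>>> jog_arm(plan="0.14 0 -0.376 0 0 0 1;0.14 0 -0.376 0 0 0 1;0.14 0 -0.376 0 0 0 1;0.14 0 -0.376 0 0 0 1;0.14 0 -0.376 0 0 0 1;0.14 0 -0.376 0 0 0 1;0.14 0 -0.376 0 0 0 1;0.14 0 -0.376 0 0 0 1;0.14 0 -0.376 0 0 0 1;0.14 0 -0.376 0 0 0 1")

```text
time_s: 20.65
tcp_pos: [0.5284, 0.2794, 0.1176]
ee_rot: [[0.928, -0.16, 0.337], [-0.15, -0.987, -0.054], [0.341, -0.001, -0.94]]
wrist_force: [-0.1, 0.9, -3.3]
gripper_width: 0.204
gripper_force: 30.0
```

Run:
```python
from feas import *
for _ in range(2): r.capture("wrist")
c=r.get_calibration("wrist"); K=np.array(c["mtx"]);T=np.array(c["extrinsics"])
p,d=r.capture("wrist"); np.savez("w5.npz",p=p,d=d,K=K,T=T); s=st(); R=s["ee_rot"]; print(s["tcp_pos"],R.round(3))
# wrench plane in the tool frame from depth
X=(cloud(d,K,T)-s["tcp_pos"])@R; m=(d>0)&(d<.30)&(X[...,0]>.02)&(X[...,0]<.16)&(abs(X[...,1])<.035)&(X[...,2]>-.06)&(X[...,2]<.08); m[215:]=0
Q=X[m]; print(len(Q),Q.mean(0),Q.min(0),Q.max(0))
A=np.c_[Q[:,:2],np.ones(len(Q))]; w=np.ones(len(Q),bool)
for _ in range(8): c_=np.linalg.lstsq(A[w],Q[w,2],rcond=None)[0]; w=abs(A@c_-Q[:,2])<.004
print("plane z=",c_.round(4),"slope deg",np.degrees(np.arctan(c_[:2])),w.sum())
Q=Q[w]
for lo in np.arange(.02,.15,.01):
    k=(Q[:,0]>lo)&(Q[:,0]<lo+.01)
    if k.any(): print(lo.round(2),k.sum(),Q[k,1].min().round(4),Q[k,1].max().round(4))
# nominal
b=np.radians(20); print("nominal slope",20)
```

```text
t 20.8 grasp UYL [-0.0732  0.2661  0.136 ] y ang -84.78 z [-0.25   0.04  -0.967] j [ 49.2  18.7 -36.1  36.4 -29.3   0.5] F [-1.2 -0.4 -1.6] M [-0.159  1.186  0.107] w 17.7 gf 30.0
[0.52883069 0.27974445 0.11806741] [[ 0.927 -0.16   0.338]
 [-0.151 -0.987 -0.053]
 [ 0.342 -0.002 -0.94 ]]
9443 [ 0.07495441 -0.0013405   0.00449198] [ 0.02004025 -0.02894831 -0.01761309] [0.12582948 0.02648857 0.02790563]
plane z= [ 0.3722  0.0055 -0.0235] slope deg [20.41556179  0.31478111] 9267
0.02 568 -0.0103 0.0073
0.03 566 -0.0104 0.0073
0.04 553 -0.0104 0.0074
0.05 845 -0.0163 0.0134
0.06 1062 -0.0283 0.0256
0.07 1554 -0.0288 0.0263
0.08 1575 -0.0288 0.0264
0.09 938 -0.0289 0.0265
0.1 675 -0.0286 0.0264
0.11 643 -0.0287 0.0262
0.12 288 -0.0288 0.0262
nominal slope 20
```

Run:
```python
from feas import *
for _ in range(6):
    s=r.sense(); print(round(s["time_s"],2),(s["tcp_pos"]*1000).round(2),s["joints"].round(3)); r.capture("wrist")
```

```text
20.8 [528.83 279.74 118.07] [ 49.22   18.678 -36.074  36.394 -29.337   0.459]
20.85 [528.52 279.05 117.46] [ 49.203  18.703 -36.13   36.394 -29.357   0.453]
20.9 [528.37 278.66 117.14] [ 49.193  18.718 -36.154  36.39  -29.376   0.458]
20.95 [528.35 278.47 117.05] [ 49.186  18.723 -36.16   36.386 -29.388   0.469]
21.0 [528.39 278.42 117.09] [ 49.181  18.722 -36.154  36.383 -29.399   0.471]
21.05 [528.49 278.44 117.23] [ 49.177  18.716 -36.141  36.382 -29.406   0.477]
```

```bash
cat >> feas.py <<'E'
def go(poses,q=None,n=10):
    s=r.sense(); p0,R0=s["tcp_pos"],s["ee_rot"]; q=s["joints"]
    for p1,R1 in poses:
        w=Ro.from_matrix(R0.T@R1).as_rotvec()
        for i in range(1,5):
            q1,dp,da=ik(p0+(p1-p0)*i/4,R0@Ro.from_rotvec(w*i/4).as_matrix(),P,[q]); 
            if i%2==0: print("   ",q1.round(0),round(dp,1),round(da,1),"max dq/row",(np.abs(q1-q).max()/n*4).round(1))
            q=q1
        rows(p1,R1,n,p0,R0); p0,R0=p1,R1
E
python3 - <<'E'
from feas import *
def lev(g,az,tilt=0):
    a=np.radians(az); x=np.array([np.cos(a),np.sin(a),0]); R=np.stack([x,[-x[1],x[0],0],[0,0,1]],1)@Ro.from_euler('y',tilt,degrees=True).as_matrix()
    return wtool(R[:,0],R[:,2],np.array(g),-1,20)
Dp=fitpose(-30,-1,20,.05,lift=.04); print((Dp[0]).round(3))
go([lev((.53,.2,.26),-80),lev((.58,.03,.28),-155,10),Dp])
E
```

```text
[ 0.619 -0.105  0.221]
    [ 49.  18. -24.  26. -52. -21.] 0.0 0.0 max dq/row 4.5
    [ 45.  19. -10.  17. -73. -42.] 0.0 0.0 max dq/row 4.3
10 rows: 0.402 0.266 -0.385 -0.302 0.0 0.831
    [ 33.  20.  -3.   9. -79. -63.] 0.0 0.0 max dq/row 4.2
    [ 19.  21.   4.   1. -82. -85.] 0.0 0.0 max dq/row 4.4
10 rows: 0.568 -0.469 0.087 -0.243 -0.107 0.907
    [  10.   17.   -2.   -4.  -66. -107.] 0.0 0.0 max dq/row 4.5
    [   3.   14.  -11.   -6.  -45. -132.] 0.0 0.0 max dq/row 5.5
10 rows: -0.223 -0.555 0.114 -0.179 -0.346 0.829
```

>>> jog_arm(plan="0.402 0.266 -0.385 -0.302 0 0.831 1;0.402 0.266 -0.385 -0.302 0 0.831 1;0.402 0.266 -0.385 -0.302 0 0.831 1;0.402 0.266 -0.385 -0.302 0 0.831 1;0.402 0.266 -0.385 -0.302 0 0.831 1;0.402 0.266 -0.385 -0.302 0 0.831 1;0.402 0.266 -0.385 -0.302 0 0.831 1;0.402 0.266 -0.385 -0.302 0 0.831 1;0.402 0.266 -0.385 -0.302 0 0.831 1;0.402 0.266 -0.385 -0.302 0 0.831 1")

```text
time_s: 22.1
tcp_pos: [0.5311, 0.1936, 0.2429]
ee_rot: [[0.158, -0.986, 0.058], [-0.927, -0.169, -0.336], [0.341, -0.001, -0.94]]
wrist_force: [0.0, -0.3, -2.9]
gripper_width: 0.204
gripper_force: 30.0
```

>>> jog_arm(plan="0.568 -0.469 0.087 -0.243 -0.107 0.907 1;0.568 -0.469 0.087 -0.243 -0.107 0.907 1;0.568 -0.469 0.087 -0.243 -0.107 0.907 1;0.568 -0.469 0.087 -0.243 -0.107 0.907 1;0.568 -0.469 0.087 -0.243 -0.107 0.907 1;0.568 -0.469 0.087 -0.243 -0.107 0.907 1;0.568 -0.469 0.087 -0.243 -0.107 0.907 1;0.568 -0.469 0.087 -0.243 -0.107 0.907 1;0.568 -0.469 0.087 -0.243 -0.107 0.907 1;0.568 -0.469 0.087 -0.243 -0.107 0.907 1")

```text
time_s: 23.1
tcp_pos: [0.5774, 0.0279, 0.2613]
ee_rot: [[-0.895, -0.417, -0.156], [-0.411, 0.909, -0.07], [0.171, 0.001, -0.985]]
wrist_force: [-0.1, -0.5, -3.0]
gripper_width: 0.201
gripper_force: 30.0
```

Run:
```python
from feas import *
st(); go([fitpose(-30,-1,20,.05,lift=.04)])
```

```text
t 23.1 grasp UYL [0.11   0.0395 0.1852] y ang 124.88 z [-0.665 -0.11  -0.739] j [ 19.3  21.1   3.7   0.8 -82.4 -84.8] F [-1.6 -0.5 -2.5] M [ 0.314 -0.376 -0.153] w 17.5 gf 30.0
    [  10.   17.   -2.   -4.  -66. -107.] 0.0 0.0 max dq/row 4.4
    [   3.   14.  -11.   -6.  -45. -132.] 0.0 0.0 max dq/row 5.5
10 rows: -0.222 -0.551 0.114 -0.177 -0.344 0.825
```

>>> jog_arm(plan="-0.222 -0.551 0.114 -0.177 -0.344 0.825 1;-0.222 -0.551 0.114 -0.177 -0.344 0.825 1;-0.222 -0.551 0.114 -0.177 -0.344 0.825 1;-0.222 -0.551 0.114 -0.177 -0.344 0.825 1;-0.222 -0.551 0.114 -0.177 -0.344 0.825 1;-0.222 -0.551 0.114 -0.177 -0.344 0.825 1;-0.222 -0.551 0.114 -0.177 -0.344 0.825 1;-0.222 -0.551 0.114 -0.177 -0.344 0.825 1;-0.222 -0.551 0.114 -0.177 -0.344 0.825 1;-0.222 -0.551 0.114 -0.177 -0.344 0.825 1")

```text
time_s: 24.1
tcp_pos: [0.6191, -0.1048, 0.2212]
ee_rot: [[-0.707, 0.63, 0.321], [0.685, 0.723, 0.088], [-0.177, 0.282, -0.943]]
wrist_force: [-0.2, -0.8, -2.7]
gripper_width: 0.202
gripper_force: 30.0
```

```bash
cat >> feas.py <<'E'
def wimg(name,settle=4):
    for _ in range(settle): r.capture("wrist")
    c=r.get_calibration("wrist"); K=np.array(c["mtx"]);T=np.array(c["extrinsics"]); s=st()
    p,d=r.capture("wrist"); np.savez(name+".npz",p=p,d=d,K=K,T=T,tp=s["tcp_pos"],R=s["ee_rot"]); return p,d,K,T,s
E
python3 - <<'E'
from feas import *
p,d,K,T,s=wimg("w6")
cv2.imwrite("pics/w6.png",cv2.resize(p[...,::-1],(800,600),interpolation=cv2.INTER_CUBIC))
R=s["ee_rot"]; print("wrench axis err", [fitpose(-30,-1,20)[1][:,i]@R[:,j] for i,j in((0,0),(0,1),(1,2),(2,0))])
go([fitpose(-30,-1,20,.05)],n=6)
E
```

```text
t 24.3 grasp UYL [ 0.1432 -0.0817  0.1135] y ang 60.41 z [-0.299  0.171 -0.939] j [   3.1   14.4  -11.3   -5.7  -45.6 -132. ] F [-1.7 -0.8 -1.9] M [-0.488  0.694  0.275] w 17.9 gf 30.0
wrench axis err [np.float64(0.9999727765673754), np.float64(0.006994812008705727), np.float64(-0.0014885763633661342), np.float64(-0.002359549838747227)]
    [   3.   16.  -11.   -6.  -44. -131.] 0.0 0.0 max dq/row 0.6
    [   2.   18.  -11.   -6.  -42. -131.] 0.0 0.0 max dq/row 0.6
6 rows: -0.092 -0.011 0.255 -0.001 -0.002 0.009
```

View pics/w6.png

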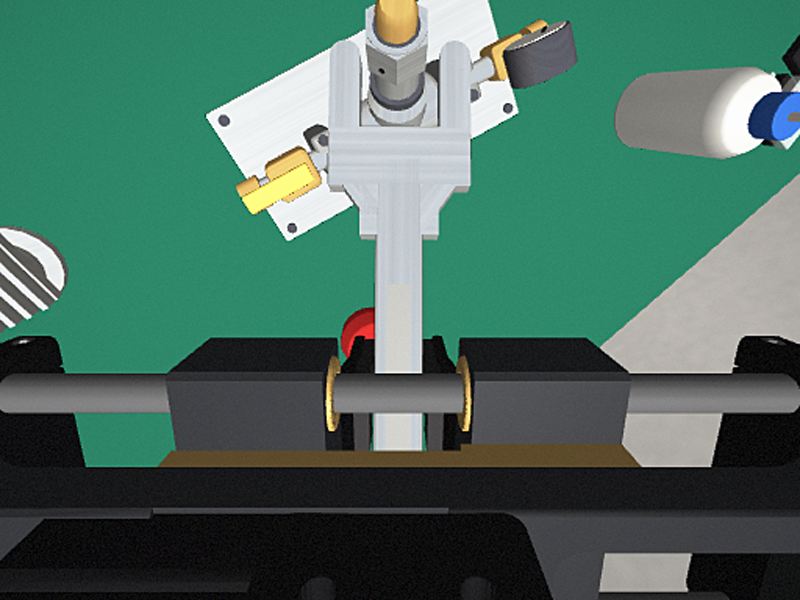

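Jaw slot between x=362 and 440 (rows 45–125), nut beyond it with top hexagon x=366–428 and one flat (pin-hole at (380,70)) squarely facing the jaw: alignment looks right; measuring it by depth.

```bash
cat >> feas.py <<'E'
def rel(name,phi=-30):
    z=np.load(name+".npz"); d=z["d"]; X=cloud(d,z["K"],z["T"]); f=np.radians(phi)
    hd=np.cos(f)*U+np.sin(f)*Y; lt=-np.sin(f)*U+np.cos(f)*Y
    Q=X-O; C=np.stack([Q@hd,Q@lt,Q@L],-1)
    m=(d>0)&(C[...,2]>.065)&(C[...,2]<.081)&(np.abs(C[...,1])<.022)&(C[...,0]>.005)&(C[...,0]<.022); N=C[m]
    print("nut pts",len(N),"b range",np.percentile(N[:,1],[0.5,99.5]).round(4))
    k=abs(N[:,1]-np.median(N[:,1]))<.0065; c=np.polyfit(N[k,1],N[k,0],1); print(" front flat: a=",c[1].round(4),"normal ang off",np.degrees(np.arctan(-c[0])).round(2))
    m=(d>0)&(C[...,2]>.088)&(C[...,2]<.097)&(np.hypot(C[...,0],C[...,1])<.02); B=C[m]
    if len(B)>20: 
        o=least_squares(lambda v:np.hypot(B[:,0]-v[0],B[:,1]-v[1])-.01,[0,0],loss="soft_l1",f_scale=.0005); print(" bonnet axis a,b",o.x.round(4),len(B))
    R=z["R"]; V=(X-z["tp"])@R; m=(d>0)&(abs(V[...,2]-(.3722*V[...,0]-.0235))<.005)&(V[...,0]>.085)&(V[...,0]<.117)
    W=C[m]; w=V[m]; 
    for lo in(.09,.1,.108):
        k=(w[:,0]>lo)&(w[:,0]<lo+.008); y=w[k,1]; bb=W[k,1]; c0=np.median(bb)
        l=bb[bb<c0];h=bb[bb>c0]; mid=(bb.min()+bb.max())/2
        print(" jaw x",lo,"outer",bb.min().round(4),bb.max().round(4),"mid",mid.round(5),"inner",bb[bb<mid].max().round(4),bb[bb>mid].min().round(4),"L",W[k,2].mean().round(4))
    print(" tip a min",W[:,0].min().round(4))
E
python3 -c "
from feas import *
rel('w6')"
```

```text
nut pts 481 b range [-0.0152  0.0146]
 front flat: a= 0.015 normal ang off 3.3
 bonnet axis a,b [-0.0008 -0.0005] 318
 jaw x 0.09 outer -0.0261 0.0289 mid 0.00144 inner 0.0012 0.0018 L 0.1168
 jaw x 0.1 outer -0.0263 0.0288 mid 0.00122 inner -0.0142 0.0169 L 0.1168
 jaw x 0.108 outer -0.0259 0.0287 mid 0.00142 inner -0.0142 0.0169 L 0.1168
 tip a min 0.0412
```

>>> jog_arm(plan="-0.092 -0.011 0.255 -0.001 -0.002 0.009 1;-0.092 -0.011 0.255 -0.001 -0.002 0.009 1;-0.092 -0.011 0.255 -0.001 -0.002 0.009 1;-0.092 -0.011 0.255 -0.001 -0.002 0.009 1;-0.092 -0.011 0.255 -0.001 -0.002 0.009 1;-0.092 -0.011 0.255 -0.001 -0.002 0.009 1;0 0 0 0 0 0 1;0 0 0 0 0 0 1;0 0 0 0 0 0 1;0 0 0 0 0 0 1")

```text
time_s: 25.35
tcp_pos: [0.6405, -0.111, 0.1882]
ee_rot: [[-0.705, 0.631, 0.323], [0.686, 0.722, 0.088], [-0.177, 0.284, -0.942]]
wrist_force: [-0.6, 1.0, -2.4]
gripper_width: 0.204
gripper_force: 30.0
```

```bash
python3 -c "
from feas import *
wimg('w7',1); rel('w7')"
```

```text
t 25.4 grasp UYL [ 0.1427 -0.0827  0.0733] y ang 59.88 z [-0.295  0.172 -0.94 ] j [   2.2   18.1  -10.9   -6.5  -42.1 -130.8] F [-1.2 -0.4 -2.4] M [-0.5    0.699  0.385] w 17.8 gf 30.0
nut pts 501 b range [-0.0149  0.0143]
 front flat: a= 0.0153 normal ang off 1.73
 jaw x 0.09 outer -0.0264 0.0284 mid 0.00103 inner 0.001 0.001 L 0.0763
 jaw x 0.1 outer -0.0264 0.0287 mid 0.00114 inner -0.0143 0.0167 L 0.0762
 jaw x 0.108 outer -0.0259 0.0287 mid 0.00141 inner -0.0141 0.0169 L 0.0762
 tip a min 0.0412
```

```bash
cat >> feas.py <<'E'
def nutfit(name,phi=-30,exp=0):
    z=np.load(name+".npz"); d=z["d"]; X=cloud(d,z["K"],z["T"]); f=np.radians(phi)
    hd=np.cos(f)*U+np.sin(f)*Y; lt=-np.sin(f)*U+np.cos(f)*Y
    Q=X-O; C=np.stack([Q@hd,Q@lt,Q@L],-1)
    m=(d>0)&(C[...,2]>.066)&(C[...,2]<.080)&(np.abs(C[...,1])<.020)&(C[...,0]>-.002)&(C[...,0]<.022); N=C[m]
    def res(v):
        a=N[:,0]-v[0];b=N[:,1]-v[1]; t=np.radians(v[2]+30+60*np.arange(-2,2)); return (np.outer(a,np.cos(t))+np.outer(b,np.sin(t))).max(1)-.015
    o=least_squares(res,[0,0,exp],x_scale=[.001,.001,5],loss="soft_l1",f_scale=.0005); print("nut a,b,ang",o.x.round(4),"rms mm",np.sqrt((res(o.x)**2).mean())*1000,len(N))
E
python3 -c "
from feas import *
nutfit('w6'); nutfit('w7'); nutfit('w7',exp=10); nutfit('w7',exp=-10)"
```

```text
nut a,b,ang [-4.000e-04 -3.000e-04  8.714e-01] rms mm 0.33806120027911796 422
nut a,b,ang [-3.000e-04 -4.000e-04  6.167e-01] rms mm 0.4440127788076407 455
nut a,b,ang [-3.000e-04 -4.000e-04  6.167e-01] rms mm 0.4440127810548896 455
nut a,b,ang [-3.000e-04 -4.000e-04  6.167e-01] rms mm 0.44401276107417864 455
```

Run:
```python
from feas import *
for n in("w6","w7"):
    z=np.load(n+".npz"); V=(cloud(z["d"],z["K"],z["T"])-z["tp"])@z["R"]; d=z["d"]
    m=(d>0)&(V[...,0]>.02)&(V[...,0]<.16)&(abs(V[...,1])<.035)&(V[...,2]>-.03)&(V[...,2]<.04)&(d<.3); m[215:]=0; Q=V[m]
    A=np.c_[Q[:,:2],np.ones(len(Q))]; w=abs(Q[:,2]-(.3722*Q[:,0]-.0235))<.006
    for _ in range(8): c=np.linalg.lstsq(A[w],Q[w,2],rcond=None)[0]; w=abs(A@c-Q[:,2])<.003
    Q=Q[w]; print(n,c.round(4))
    for lo in(.025,.04,.075,.1,.11):
        k=abs(Q[:,0]-lo)<.004; print(lo,Q[k,1].min().round(4),Q[k,1].max().round(4),((Q[k,1].min()+Q[k,1].max())/2).round(4))
    f=np.radians(-30); hd=np.cos(f)*U+np.sin(f)*Y; lt=-np.sin(f)*U+np.cos(f)*Y
    print("tool x in hd,lt,L",[(z["R"][:,0]@v).round(4) for v in(hd,lt,L)],"tool y",[(z["R"][:,1]@v).round(4) for v in(hd,lt,L)])
```

```text
w6 [ 0.3697  0.0018 -0.0228]
0.025 -0.0076 0.0099 0.0011
0.04 -0.0078 0.01 0.0011
0.075 -0.0265 0.0289 0.0012
0.1 -0.0263 0.0285 0.0011
0.11 -0.0264 0.0287 0.0012
tool x in hd,lt,L [np.float64(-0.9389), np.float64(-0.007), np.float64(0.3442)] tool y [np.float64(-0.0071), np.float64(1.0), np.float64(0.001)]
w7 [ 0.3711  0.001  -0.0229]
0.025 -0.0077 0.0098 0.0011
0.04 -0.0078 0.01 0.0011
0.075 -0.0265 0.0288 0.0012
0.1 -0.0263 0.0285 0.0011
0.11 -0.0264 0.0287 0.0011
tool x in hd,lt,L [np.float64(-0.9399), np.float64(0.0019), np.float64(0.3415)] tool y [np.float64(0.0021), np.float64(1.0), np.float64(0.0002)]
```

>>> jog_arm(plan="0 0 0 0.034 0 -0.094 1;0 0 0 0 0 0 1;0.16 0 0.058 0 0 0 1;0.16 0 0.058 0 0 0 1;0.16 0 0.058 0 0 0 1;0.16 0 0.058 0 0 0 1;0.16 0 0.058 0 0 0 1;0.16 0 0.058 0 0 0 1;0 0 0 0 0 0 1;0 0 0 0 0 0 1")

```text
time_s: 26.45
tcp_pos: [0.6261, -0.094, 0.1752]
ee_rot: [[-0.714, 0.624, 0.319], [0.677, 0.731, 0.085], [-0.181, 0.276, -0.944]]
wrist_force: [-0.2, -0.1, -2.4]
gripper_width: 0.203
gripper_force: 30.0
```

```bash
python3 -c "
from feas import *
wimg('w8',1); rel('w8'); nutfit('w8')"
```

```text
t 26.5 grasp UYL [ 0.1205 -0.0701  0.073 ] y ang 60.69 z [-0.298  0.167 -0.94 ] j [   4.3   17.3  -14.6   -5.5  -39.3 -132.6] F [-0.9  0.3 -2.2] M [-0.52   0.715  0.302] w 17.3 gf 30.0
nut pts 1310 b range [-0.0218  0.0219]
 front flat: a= 0.0152 normal ang off 8.98
 bonnet axis a,b [-0.0007 -0.0005] 425
 jaw x 0.09 outer -0.0279 0.0268 mid -0.00053 inner -0.0005 -0.0005 L 0.076
 jaw x 0.1 outer -0.0282 0.0269 mid -0.00066 inner -0.016 0.015 L 0.076
 jaw x 0.108 outer -0.0278 0.027 mid -0.00041 inner -0.0008 -0.0002 L 0.0758
 tip a min 0.0146
nut a,b,ang [ 1.000e-04 -2.000e-04  2.632e-01] rms mm 4.666955350805441 1054
```

>>> jog_arm(plan="0.147 0 0.053 0 0 0 1;0.147 0 0.053 0 0 0 1;0.147 0 0.053 0 0 0 1;0.147 0 0.053 0 0 0 1;0.147 0 0.053 0 0 0 1;0.147 0 0.053 0 0 0 1;0 0 0 0 0 0 1;0 0 0 0 0 0 1;0 0 0 0 0 0 1;0 0 0 0 0 0 1")

```text
time_s: 27.55
tcp_pos: [0.6129, -0.0785, 0.1636]
ee_rot: [[-0.713, 0.624, 0.319], [0.677, 0.731, 0.085], [-0.18, 0.276, -0.944]]
wrist_force: [0.2, -0.2, -2.2]
gripper_width: 0.203
gripper_force: 30.0
```

```bash
python3 -c "
from feas import *
p,d,K,T,s=wimg('w9',1)
f=np.radians(-30); hd=np.cos(f)*U+np.sin(f)*Y; lt=-np.sin(f)*U+np.cos(f)*Y
g=s['tcp_pos']-.019*s['ee_rot'][:,2]-O; print('a,b',g@hd,g@lt,'Fa,Fb',s['wrist_force']@hd,s['wrist_force']@lt)
cv2.imwrite('pics/w9.png',cv2.resize(p[:170,170:370,::-1],(700,595),interpolation=cv2.INTER_CUBIC))"
```

```text
t 27.6 grasp UYL [ 0.0998 -0.0587  0.073 ] y ang 60.67 z [-0.298  0.167 -0.94 ] j [   6.2   16.5  -17.9   -4.8  -36.6 -134.8] F [-1.6 -0.7 -0.9] M [-0.424  0.729  0.33 ] w 17.7 gf 30.0
a,b 0.1157367093386881 -0.0009372188714064991 Fa,Fb -1.0229313418827792 -1.3770200905880214
```

View pics/w9.png

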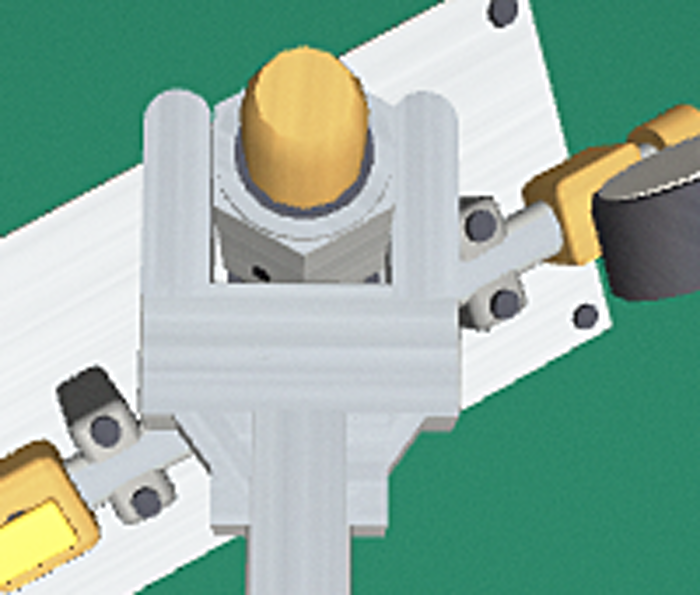

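The fit is clean: nut sits between the slot sides (x=212–390), corner facing the slot floor (row 285), no contact force. Now swinging clockwise about the nut axis.

```bash
cat >> feas.py <<'E'
NC=O-.0011*U-.0019*Y
def swing(deg,n,p0=None,R0=None):
    s=r.sense(); p0=s["tcp_pos"]; R0=s["ee_rot"]; A=Ro.from_rotvec(-L*np.radians(deg)).as_matrix()
    p1=NC+A@(p0-NC); R1=A@R0; rows(p1,R1,n); q,dp,da=ik(p1,R1,P,[s["joints"]]); print(q.round(1),round(dp,1),round(da,1))
def nutin(name,phi,exp=0,lo=.066,hi=.083):
    z=np.load(name+".npz"); d=z["d"]; X=cloud(d,z["K"],z["T"]); f=np.radians(phi)
    hd=np.cos(f)*U+np.sin(f)*Y; lt=-np.sin(f)*U+np.cos(f)*Y
    Q=X-O; C=np.stack([Q@hd,Q@lt,Q@L],-1)
    m=(d>0)&(C[...,2]>lo)&(C[...,2]<hi)&(np.abs(C[...,1])<.013)&(C[...,0]>.004)&(C[...,0]<.0185); N=C[m]
    def res(v):
        a=N[:,0]-v[0];b=N[:,1]-v[1]; t=np.radians(v[2]+30+60*np.arange(-2,2)); return (np.outer(a,np.cos(t))+np.outer(b,np.sin(t))).max(1)-.015
    o=least_squares(res,[0,0,exp],x_scale=[.001,.001,5],loss="soft_l1",f_scale=.0004); print("nut a,b,ang",o.x.round(4),"-> corner at",(phi+o.x[2]).round(2),"rms mm",(np.sqrt((res(o.x)**2).mean())*1000).round(2),len(N))
E
python3 -c "
from feas import *
nutin('w9',-30); nutin('w9',-30,lo=.077); swing(25,10)"
```

```text
nut a,b,ang [-3.00e-04 -4.00e-04  8.38e-01] -> corner at -29.16 rms mm 1.41 555
nut a,b,ang [-3.00e-04 -5.00e-04  7.42e-01] -> corner at -29.26 rms mm 0.43 222
10 rows: 0.004 -0.191 0.002 -0.107 0.0 0.294
[  -0.9   14.2  -21.3  -20.3  -30.5 -138.7] 0.0 0.0
```

>>> jog_arm(plan="0.004 -0.191 0.002 -0.107 0 0.294 1;0.004 -0.191 0.002 -0.107 0 0.294 1;0.004 -0.191 0.002 -0.107 0 0.294 1;0.004 -0.191 0.002 -0.107 0 0.294 1;0.004 -0.191 0.002 -0.107 0 0.294 1;0.004 -0.191 0.002 -0.107 0 0.294 1;0.004 -0.191 0.002 -0.107 0 0.294 1;0.004 -0.191 0.002 -0.107 0 0.294 1;0.004 -0.191 0.002 -0.107 0 0.294 1;0.004 -0.191 0.002 -0.107 0 0.294 1")

```text
time_s: 28.65
tcp_pos: [0.5784, -0.1055, 0.146]
ee_rot: [[-0.413, 0.803, 0.429], [0.91, 0.378, 0.169], [-0.026, 0.461, -0.887]]
wrist_force: [3.5, 3.8, -0.8]
gripper_width: 0.202
gripper_force: 30.0
```

```bash
python3 -c "
from feas import *
p,d,K,T,s=wimg('w10',2); ph=np.degrees(np.arctan2(s['ee_rot'][:,1]@Y,s['ee_rot'][:,1]@U))-90; print('phi',ph)
for e in(0,5,10,15): nutin('w10',ph,e,lo=.077)
print('torque about NC',(np.cross(s['tcp_pos']-NC,s['wrist_force'])@L)); swing(20,10)"
```

```text
t 28.75 grasp UYL [ 0.0661 -0.0966  0.0731] y ang 35.46 z [-0.198  0.278 -0.94 ] j [  -1.    14.2  -21.3  -20.4  -30.5 -138.8] F [ 0.7  5.  -2.6] M [ 0.454  0.37  -0.049] w 17.5 gf 30.0
phi -54.536125732681285
nut a,b,ang [-1.0000e-04 -5.0000e-04  8.7279e+00] -> corner at -45.81 rms mm 0.38 223
nut a,b,ang [-1.0000e-04 -5.0000e-04  8.7279e+00] -> corner at -45.81 rms mm 0.38 223
nut a,b,ang [-1.0000e-04 -5.0000e-04  8.7279e+00] -> corner at -45.81 rms mm 0.38 223
nut a,b,ang [-1.0000e-04 -5.0000e-04  8.7279e+00] -> corner at -45.81 rms mm 0.38 223
torque about NC 0.3810555570529497
10 rows: 0.003 -0.153 0.001 -0.085 0.0 0.235
[  -6.4   12.8  -24.8  -35.8  -25.5 -138.8] 0.0 0.0
```

>>> jog_arm(plan="0.003 -0.153 0.001 -0.085 0 0.235 1;0.003 -0.153 0.001 -0.085 0 0.235 1;0.003 -0.153 0.001 -0.085 0 0.235 1;0.003 -0.153 0.001 -0.085 0 0.235 1;0.003 -0.153 0.001 -0.085 0 0.235 1;0.003 -0.153 0.001 -0.085 0 0.235 1;0.003 -0.153 0.001 -0.085 0 0.235 1;0.003 -0.153 0.001 -0.085 0 0.235 1;0.003 -0.153 0.001 -0.085 0 0.235 1;0.003 -0.153 0.001 -0.085 0 0.235 1")

```text
time_s: 29.8
tcp_pos: [0.5466, -0.1134, 0.1264]
ee_rot: [[-0.142, 0.838, 0.527], [0.98, 0.043, 0.195], [0.141, 0.544, -0.827]]
wrist_force: [3.7, 0.3, 0.9]
gripper_width: 0.204
gripper_force: 30.0
```

```bash
python3 -c "
from feas import *
p,d,K,T,s=wimg('w11',2); ph=np.degrees(np.arctan2(s['ee_rot'][:,1]@Y,s['ee_rot'][:,1]@U))-90; print('phi',ph)
for e in(5,): nutin('w11',ph,e,lo=.077)
print('torque about NC',(np.cross(s['tcp_pos']-NC,s['wrist_force'])@L)); swing(7,7)"
```

```text
t 29.9 grasp UYL [ 0.0291 -0.1134  0.0731] y ang 15.49 z [-0.093  0.329 -0.94 ] j [  -6.3   12.8  -24.9  -35.8  -25.5 -138.9] F [ 3.1  5.  -1.9] M [ 0.461  0.172 -0.102] w 18.0 gf 30.0
phi -74.51057415355962
nut a,b,ang [ 1.00000e-04 -6.00000e-04  1.03518e+01] -> corner at -64.16 rms mm 0.34 232
torque about NC 0.4723717494098827
7 rows: 0.001 -0.076 0.0 -0.043 0.0 0.117
[  -8.3   12.4  -26.1  -42.2  -24.1 -137.7] 0.0 0.0
```

>>> jog_arm(plan="0.001 -0.072 0 -0.041 0 0.111 1;0.001 -0.072 0 -0.041 0 0.111 1;0.001 -0.072 0 -0.041 0 0.111 1;0.001 -0.072 0 -0.041 0 0.111 1;0.001 -0.072 0 -0.041 0 0.111 1;0.001 -0.072 0 -0.041 0 0.111 1;0.001 -0.072 0 -0.041 0 0.111 1;0.001 -0.072 0 -0.041 0 0.111 1;0.001 -0.072 0 -0.041 0 0.111 1;0 0 0 0 0 0 1")

```text
time_s: 30.95
tcp_pos: [0.5328, -0.1129, 0.1174]
ee_rot: [[-0.027, 0.822, 0.569], [0.976, -0.102, 0.194], [0.217, 0.56, -0.8]]
wrist_force: [4.2, 1.6, -0.2]
gripper_width: 0.199
gripper_force: 30.0
```

```bash
python3 -c "
from feas import *
for n in('w12','w13'):
    p,d,K,T,s=wimg(n,2); ph=np.degrees(np.arctan2(s['ee_rot'][:,1]@Y,s['ee_rot'][:,1]@U))-90; print('phi',ph)
    nutin(n,ph,8,lo=.077); nutin(n,ph,8,lo=.0775,hi=.084)
print('torque about NC',(np.cross(s['tcp_pos']-NC,s['wrist_force'])@L)); swing(-9,7)"
```

```text
t 31.05 grasp UYL [ 0.013  -0.1168  0.0731] y ang 7.11 z [-0.042  0.339 -0.94 ] j [  -8.8   12.3  -26.4  -43.7  -23.7 -137.3] F [ 2.4  2.2 -2.1] M [-0.244  0.211  0.107] w 17.5 gf 30.0
phi -82.89078870735409
nut a,b,ang [ 1.0000e-04 -6.0000e-04  9.1873e+00] -> corner at -73.7 rms mm 0.33 225
nut a,b,ang [ 0.0000e+00 -6.0000e-04  9.2358e+00] -> corner at -73.66 rms mm 0.91 294
t 31.2 grasp UYL [ 0.013  -0.1166  0.0731] y ang 7.12 z [-0.043  0.339 -0.94 ] j [  -8.8   12.3  -26.4  -43.7  -23.7 -137.3] F [ 2.6  4.7 -1.3] M [0.248 0.244 0.039] w 17.1 gf 30.0
phi -82.88042930485878
nut a,b,ang [ 1.0000e-04 -5.0000e-04  8.5649e+00] -> corner at -74.32 rms mm 0.49 236
nut a,b,ang [ 0.0000e+00 -4.0000e-04  8.5402e+00] -> corner at -74.34 rms mm 1.04 326
torque about NC 0.3411256889043599
7 rows: 0.001 0.098 0.0 0.055 -0.0 -0.151
[  -6.2   12.8  -24.8  -35.3  -25.6 -138.8] 0.0 0.0
```

>>> jog_arm(plan="0 0.096 0 0.054 0 -0.148 1;0 0.096 0 0.054 0 -0.148 1;0 0.096 0 0.054 0 -0.148 1;0 0.096 0 0.054 0 -0.148 1;0 0.096 0 0.054 0 -0.148 1;0 0.096 0 0.054 0 -0.148 1;0 0.096 0 0.054 0 -0.148 1;0 0 0 0 0 0 1;0 0 0 0 0 0 1;0 0 0 0 0 0 1")

```text
time_s: 32.25
tcp_pos: [0.5469, -0.1138, 0.1267]
ee_rot: [[-0.148, 0.838, 0.525], [0.98, 0.051, 0.194], [0.136, 0.543, -0.829]]
wrist_force: [1.8, -0.8, -0.1]
gripper_width: 0.203
gripper_force: 30.0
```

```bash
python3 -c "
from feas import *
p,d,K,T,s=wimg('w14',1); ph=np.degrees(np.arctan2(s['ee_rot'][:,1]@Y,s['ee_rot'][:,1]@U))-90; print('phi',ph)
nutin('w14',ph,0,lo=.077)
print('torque about NC',(np.cross(s['tcp_pos']-NC,s['wrist_force'])@L)); f=np.radians(ph); hd=np.cos(f)*U+np.sin(f)*Y; rows(s['tcp_pos']+.05*hd,s['ee_rot'],9)
print(ik(s['tcp_pos']+.05*hd,s['ee_rot'],P,[s['joints']]))"
```

```text
t 32.3 grasp UYL [ 0.0304 -0.1135  0.073 ] y ang 15.96 z [-0.094  0.328 -0.94 ] j [  -6.3   12.8  -24.8  -35.4  -25.6 -138.8] F [ 2.2 -0.3 -1.9] M [-1.293  0.341  0.189] w 17.4 gf 30.0
phi -74.04379801042148
nut a,b,ang [ 0.0000e+00 -6.0000e-04  7.3978e+00] -> corner at -66.65 rms mm 0.32 237
torque about NC 0.22098944751715438
9 rows: -0.209 0.0 -0.076 -0.0 0.0 -0.0
(array([ -13.39794974,   13.81960108,  -21.18568076,  -37.0009868 ,
        -31.05466862, -132.26870944]), np.float64(2.387624894196368e-13), np.float64(1.7075472925031877e-06))
```

>>> jog_arm(plan="0 0.096 0 0.054 0 -0.148 1;0 0.096 0 0.054 0 -0.148 1;0 0.096 0 0.054 0 -0.148 1;0 0.096 0 0.054 0 -0.148 1;0 0.096 0 0.054 0 -0.148 1;0 0.096 0 0.054 0 -0.148 1;0 0 0 0 0 0 1;0 0 0 0 0 0 1;0 0 0 0 0 0 1;0 0 0 0 0 0 1")

```text
time_s: 33.35
tcp_pos: [0.5587, -0.1117, 0.1342]
ee_rot: [[-0.252, 0.837, 0.486], [0.965, 0.181, 0.19], [0.071, 0.517, -0.853]]
wrist_force: [0.7, 1.8, -2.4]
gripper_width: 0.2
gripper_force: 30.0
```

```bash
python3 -c "
from feas import *
p,d,K,T,s=wimg('w15',1); ph=np.degrees(np.arctan2(s['ee_rot'][:,1]@Y,s['ee_rot'][:,1]@U))-90; print('phi',ph)
nutin('w15',ph,0,lo=.077); nutin('w15',ph,5,lo=.077)
print('torque about NC',(np.cross(s['tcp_pos']-NC,s['wrist_force'])@L)); swing(10,10)"
```

```text
t 33.4 grasp UYL [ 0.0444 -0.1081  0.073 ] y ang 23.52 z [-0.138  0.314 -0.94 ] j [  -4.2   13.3  -23.4  -29.2  -27.4 -139.3] F [-0.5  1.2 -1.6] M [-0.406  0.693  0.253] w 17.3 gf 30.0
phi -66.48039953626147
nut a,b,ang [-0.0000e+00 -6.0000e-04  1.1476e+00] -> corner at -65.33 rms mm 0.31 231
nut a,b,ang [-0.0000e+00 -6.0000e-04  1.1477e+00] -> corner at -65.33 rms mm 0.31 231
torque about NC 0.0031582720985766158
10 rows: 0.001 -0.076 0.0 -0.043 0.0 0.117
[  -6.9   12.7  -25.2  -37.7  -25.1 -138.5] 0.0 0.0
```

```bash
python3 -c "
from feas import *
swing(24.3,10)"
```

```text
10 rows: 0.005 -0.185 0.002 -0.104 0.0 0.285
[ -11.3   12.1  -27.8  -52.   -22.5 -134.7] 0.0 0.0
```

>>> jog_arm(plan="0.005 -0.185 0.002 -0.104 0 0.285 1;0.005 -0.185 0.002 -0.104 0 0.285 1;0.005 -0.185 0.002 -0.104 0 0.285 1;0.005 -0.185 0.002 -0.104 0 0.285 1;0.005 -0.185 0.002 -0.104 0 0.285 1;0.005 -0.185 0.002 -0.104 0 0.285 1;0.005 -0.185 0.002 -0.104 0 0.285 1;0.005 -0.185 0.002 -0.104 0 0.285 1;0.005 -0.185 0.002 -0.104 0 0.285 1;0.005 -0.185 0.002 -0.104 0 0.285 1")

```text
time_s: 34.45
tcp_pos: [0.5218, -0.1103, 0.1098]
ee_rot: [[0.076, 0.79, 0.608], [0.954, -0.234, 0.186], [0.289, 0.567, -0.772]]
wrist_force: [3.1, 2.2, -0.3]
gripper_width: 0.202
gripper_force: 30.0
```

```bash
python3 -c "
from feas import *
p,d,K,T,s=wimg('w16',3); ph=np.degrees(np.arctan2(s['ee_rot'][:,1]@Y,s['ee_rot'][:,1]@U))-90; print('phi',ph)
nutin('w16',ph,8,lo=.077)
print('torque about NC',(np.cross(s['tcp_pos']-NC,s['wrist_force'])@L)); swing(-17,10)"
```

```text
t 34.6 grasp UYL [-0.0019 -0.1178  0.0732] y ang -0.68 z [ 0.006  0.341 -0.94 ] j [ -11.3   12.1  -27.7  -51.9  -22.4 -134.7] F [ 1.7  1.9 -1.6] M [-0.27   0.672  0.463] w 18.1 gf 30.0
phi -90.68366991954125
nut a,b,ang [ 2.00000e-04 -6.00000e-04  1.01334e+01] -> corner at -80.55 rms mm 0.27 224
torque about NC 0.18861306767730307
10 rows: 0.002 0.13 0.001 0.073 0.0 -0.2
[  -6.1   12.8  -24.7  -35.2  -25.6 -138.8] 0.0 0.0
```

Back off 17° to unload, then check the nut's rest angle.

>>> jog_arm(plan="0.002 0.13 0.001 0.073 0 -0.2 1;0.002 0.13 0.001 0.073 0 -0.2 1;0.002 0.13 0.001 0.073 0 -0.2 1;0.002 0.13 0.001 0.073 0 -0.2 1;0.002 0.13 0.001 0.073 0 -0.2 1;0.002 0.13 0.001 0.073 0 -0.2 1;0.002 0.13 0.001 0.073 0 -0.2 1;0.002 0.13 0.001 0.073 0 -0.2 1;0.002 0.13 0.001 0.073 0 -0.2 1;0.002 0.13 0.001 0.073 0 -0.2 1")

```text
time_s: 35.65
tcp_pos: [0.5477, -0.1135, 0.127]
ee_rot: [[-0.154, 0.839, 0.522], [0.979, 0.06, 0.194], [0.132, 0.541, -0.831]]
wrist_force: [1.9, -1.2, -0.4]
gripper_width: 0.204
gripper_force: 30.0
```

```bash
python3 -c "
from feas import *
p,d,K,T,s=wimg('w17',3); ph=np.degrees(np.arctan2(s['ee_rot'][:,1]@Y,s['ee_rot'][:,1]@U))-90; print('phi',ph)
nutin('w17',ph,0,lo=.077)
print('torque about NC',(np.cross(s['tcp_pos']-NC,s['wrist_force'])@L)); f=np.radians(ph); hd=np.cos(f)*U+np.sin(f)*Y; rows(s['tcp_pos']+.055*hd,s['ee_rot'],9)
print(ik(s['tcp_pos']+.055*hd,s['ee_rot'],P,[s['joints']])[0].round(1))"
```

```text
t 35.8 grasp UYL [ 0.0314 -0.1129  0.0729] y ang 16.35 z [-0.096  0.328 -0.94 ] j [  -6.1   12.8  -24.7  -35.1  -25.6 -138.9] F [ 0.3 -1.2 -2.5] M [-1.115  0.721  0.288] w 17.3 gf 30.0
phi -73.6530592208492
nut a,b,ang [ 1.0000e-04 -5.0000e-04  6.3767e+00] -> corner at -67.28 rms mm 0.36 234
torque about NC -0.00018625118258758233
9 rows: -0.23 0.001 -0.083 0.0 -0.0 -0.001
[ -13.9   14.   -20.7  -36.8  -31.6 -131.8]
```

```bash
cat > wy.py <<'E'
from feas import *
def wyaw(n):
    z=np.load(n+".npz"); d=z["d"]; V=(cloud(d,z["K"],z["T"])-z["tp"])@z["R"]
    m=(d>0)&(V[...,0]>.02)&(V[...,0]<.13)&(abs(V[...,1])<.04)&(V[...,2]>-.03)&(V[...,2]<.04)&(d<.3); m[215:]=0; Q=V[m]
    A=np.c_[Q[:,:2],np.ones(len(Q))]; w=abs(Q[:,2]-(.3722*Q[:,0]-.0235))<.006
    for _ in range(8): c=np.linalg.lstsq(A[w],Q[w,2],rcond=None)[0]; w=abs(A@c-Q[:,2])<.0025
    Q=Q[w]; mids=[]
    for lo in(.026,.034,.042,.07,.078,.1,.106,.112):
        k=abs(Q[:,0]-lo)<.003; mids.append((lo/np.cos(np.radians(20)),(Q[k,1].min()+Q[k,1].max())/2))
    M=np.array(mids); f=np.polyfit(M[:,0],M[:,1],1)
    R=z["R"]; ph=np.degrees(np.arctan2(R[:,1]@Y,R[:,1]@U))-90
    print(n,"phi tool",ph.round(2),"yaw in tool",np.degrees(f[0]).round(2),"plane",c.round(3),(M[:,1]*1000).round(1))
    return ph
E
python3 - <<'E'
from wy import *
for n in("w9","w10","w11","w12","w13","w14","w15","w16","w17"):
    ph=wyaw(n); nutin(n,ph,5,lo=.078,hi=.0825); nutin(n,ph,5,lo=.079,hi=.0835)
E
```

```text
w9 phi tool -29.33 yaw in tool 0.11 plane [ 0.37   0.002 -0.023] [1.1 1.1 1.1 1.4 1.4 1.1 1.1 1.4]
nut a,b,ang [-0.0003 -0.0005  0.278 ] -> corner at -29.05 rms mm 0.29 175
nut a,b,ang [-0.0004 -0.0005 -0.1529] -> corner at -29.48 rms mm 0.9 203
w10 phi tool -54.54 yaw in tool 0.46 plane [ 0.37   0.    -0.023] [0.7 0.7 0.7 1.1 1.  1.3 1.3 1.4]
nut a,b,ang [-1.0000e-04 -5.0000e-04  8.6165e+00] -> corner at -45.92 rms mm 0.31 176
nut a,b,ang [-2.0000e-04 -6.0000e-04  8.4061e+00] -> corner at -46.13 rms mm 0.58 194
w11 phi tool -74.51 yaw in tool 0.85 plane [ 0.368  0.002 -0.023] [0.4 0.3 0.3 1.  1.4 1.3 1.6 1.5]
nut a,b,ang [ 0.00000e+00 -5.00000e-04  1.01034e+01] -> corner at -64.41 rms mm 0.29 170
nut a,b,ang [ 0.0000e+00 -5.0000e-04  9.9415e+00] -> corner at -64.57 rms mm 0.46 188
w12 phi tool -82.89 yaw in tool 0.45 plane [ 0.364  0.002 -0.023] [0.2 0.2 0.2 0.6 0.5 0.8 0.9 0.8]
nut a,b,ang [ 1.0000e-04 -6.0000e-04  9.2268e+00] -> corner at -73.66 rms mm 0.34 171
nut a,b,ang [ 1.0000e-04 -6.0000e-04  8.8934e+00] -> corner at -74.0 rms mm 0.52 181
w13 phi tool -82.88 yaw in tool 0.45
[... 634 characters left out ...]
000e-04  1.1221e+00] -> corner at -65.36 rms mm 0.29 179
nut a,b,ang [-1.0000e-04 -7.0000e-04  1.3438e+00] -> corner at -65.14 rms mm 0.66 187
w16 phi tool -90.68 yaw in tool 0.27 plane [ 0.363  0.001 -0.023] [-0.5 -0.5 -0.2 -0.3 -0.2 -0.2 -0.2  0.1]
nut a,b,ang [ 2.00000e-04 -6.00000e-04  1.02266e+01] -> corner at -80.46 rms mm 0.28 179
nut a,b,ang [ 2.00000e-04 -6.00000e-04  1.02388e+01] -> corner at -80.44 rms mm 0.62 187
w17 phi tool -73.65 yaw in tool 0.46 plane [ 0.365  0.002 -0.023] [0.4 0.4 0.4 0.7 0.7 1.1 1.  1. ]
nut a,b,ang [ 1.0000e-04 -5.0000e-04  6.2841e+00] -> corner at -67.37 rms mm 0.27 169
nut a,b,ang [ 0.0000e+00 -5.0000e-04  5.9123e+00] -> corner at -67.74 rms mm 0.66 202
```

```bash
python3 -c "
from feas import *
swing(17.2,9)"
```

```text
9 rows: 0.002 -0.146 0.001 -0.082 -0.0 0.225
[ -11.3   12.1  -27.8  -52.1  -22.4 -134.7] 0.0 0.0
```

>>> jog_arm(plan="0.002 -0.146 0.001 -0.082 0 0.225 1;0.002 -0.146 0.001 -0.082 0 0.225 1;0.002 -0.146 0.001 -0.082 0 0.225 1;0.002 -0.146 0.001 -0.082 0 0.225 1;0.002 -0.146 0.001 -0.082 0 0.225 1;0.002 -0.146 0.001 -0.082 0 0.225 1;0.002 -0.146 0.001 -0.082 0 0.225 1;0.002 -0.146 0.001 -0.082 0 0.225 1;0.002 -0.146 0.001 -0.082 0 0.225 1;0 0 0 0 0 0 1")

```text
time_s: 36.85
tcp_pos: [0.5208, -0.1101, 0.1089]
ee_rot: [[0.081, 0.789, 0.608], [0.953, -0.24, 0.185], [0.293, 0.565, -0.772]]
wrist_force: [3.4, 2.2, 0.2]
gripper_width: 0.201
gripper_force: 30.0
```

```bash
python3 -c "
from wy import *
for n in ('w18','w19','w20','w21'):
    wimg(n,2); nutin(n,wyaw(n),8,lo=.0775,hi=.0828)"
```

```text
t 36.95 grasp UYL [-0.0027 -0.1174  0.073 ] y ang -0.96 z [ 0.006  0.342 -0.94 ] j [ -11.4   12.1  -27.8  -52.2  -22.4 -134.7] F [ 1.5  2.6 -1.2] M [-0.381  0.585  0.357] w 17.9 gf 30.0
w18 phi tool -90.96 yaw in tool 0.3 plane [ 0.365  0.002 -0.023] [-0.5 -0.2 -0.2 -0.2 -0.3  0.   0.1  0.1]
nut a,b,ang [ 2.0000e-04 -5.0000e-04  9.1554e+00] -> corner at -81.8 rms mm 0.32 205
t 37.1 grasp UYL [-0.0028 -0.1172  0.073 ] y ang -0.94 z [ 0.006  0.342 -0.94 ] j [ -11.3   12.1  -27.8  -52.2  -22.4 -134.7] F [ 2.2  2.5 -1.3] M [-0.108  0.498  0.336] w 17.8 gf 30.0
w19 phi tool -90.94 yaw in tool 0.21 plane [ 0.365  0.002 -0.023] [-0.2 -0.2 -0.2  0.1 -0.3  0.1  0.1  0.1]
nut a,b,ang [ 2.0000e-04 -4.0000e-04  8.6077e+00] -> corner at -82.33 rms mm 0.33 204
t 37.25 grasp UYL [-0.0029 -0.1172  0.0729] y ang -0.95 z [ 0.006  0.342 -0.94 ] j [ -11.3   12.1  -27.8  -52.2  -22.4 -134.7] F [ 2.3  2.8 -1.3] M [-0.125  0.476  0.261] w 17.7 gf 30.0
w20 phi tool -90.95 yaw in tool 0.26 plane [ 0.366  0.002 -0.023] [-0.2 -0.3 -0.3  0.   0.   0.1  0.1  0.1]
nut a,b,ang [ 3.0000e-04 -5.0000e-04  8.9083e+00] -> corner at -82.04 rms mm 0.28 197
t 37.4 grasp UYL [-0.003  -0.1173  0.0729] y ang -0.95 z [ 0.006  0.342 -0.94 ] j [ -11.3   12.1  -27.8  -52.2  -22.4 -134.7] F [ 3.5  3.3 -1.8] M [-0.077  0.365  0.203] w 17.6 gf 30.0
w21 phi tool -90.95 yaw in tool 0.16 plane [ 0.366  0.003 -0.023] [0.1 0.1 0.1 0.1 0.4 0.4 0.1 0.4]
nut a,b,ang [ 2.0000e-04 -5.0000e-04  9.2119e+00] -> corner at -81.74 rms mm 0.32 201
```

>>> jog_arm(plan="0.002 0.127 0.001 0.072 0 -0.196 1;0.002 0.127 0.001 0.072 0 -0.196 1;0.002 0.127 0.001 0.072 0 -0.196 1;0.002 0.127 0.001 0.072 0 -0.196 1;0.002 0.127 0.001 0.072 0 -0.196 1;0.002 0.127 0.001 0.072 0 -0.196 1;0.002 0.127 0.001 0.072 0 -0.196 1;0.002 0.127 0.001 0.072 0 -0.196 1;0.002 0.127 0.001 0.072 0 -0.196 1;0 0 0 0 0 0 1")

```text
time_s: 38.45
tcp_pos: [0.5442, -0.1133, 0.1244]
ee_rot: [[-0.124, 0.837, 0.532], [0.981, 0.021, 0.195], [0.152, 0.546, -0.824]]
wrist_force: [0.5, 0.1, -2.8]
gripper_width: 0.198
gripper_force: 30.0
```

```bash
python3 -c "
from wy import *
for n in ('w22','w23','w24'):
    wimg(n,2); nutin(n,wyaw(n),3,lo=.0775,hi=.0828)"
```

```text
t 38.55 grasp UYL [ 0.0263 -0.1139  0.0727] y ang 14.08 z [-0.085  0.331 -0.94 ] j [  -6.7   12.7  -25.2  -37.1  -25.1 -138.7] F [ 0.8 -0.5 -2.1] M [-0.901  0.705  0.222] w 17.8 gf 30.0
w22 phi tool -75.92 yaw in tool 0.72 plane [ 0.37   0.004 -0.023] [0.4 0.3 0.3 0.6 0.7 1.3 1.5 1.3]
nut a,b,ang [ 1.0000e-04 -6.0000e-04  2.8891e+00] -> corner at -73.03 rms mm 0.27 193
t 38.7 grasp UYL [ 0.0264 -0.1139  0.0728] y ang 14.06 z [-0.085  0.331 -0.94 ] j [  -6.7   12.7  -25.2  -37.1  -25.2 -138.7] F [ 0.1  1.4 -1.9] M [-0.715  0.695  0.272] w 17.3 gf 30.0
w23 phi tool -75.94 yaw in tool 0.56 plane [ 0.371  0.004 -0.023] [0.3 0.3 0.3 0.7 0.6 0.9 1.1 1.3]
nut a,b,ang [ 1.0000e-04 -6.0000e-04  2.7898e+00] -> corner at -73.15 rms mm 0.45 204
t 38.85 grasp UYL [ 0.0264 -0.1139  0.0728] y ang 14.07 z [-0.085  0.332 -0.94 ] j [  -6.7   12.7  -25.1  -37.1  -25.2 -138.7] F [ 0.   0.3 -2.9] M [-0.737  0.733  0.279] w 16.9 gf 30.0
w24 phi tool -75.93 yaw in tool 0.55 plane [ 0.371  0.003 -0.023] [0.4 0.4 0.3 0.7 0.6 0.9 1.1 1.3]
nut a,b,ang [ 1.0000e-04 -6.0000e-04  3.0493e+00] -> corner at -72.88 rms mm 0.34 203
```

>>> jog_arm(plan="0.002 0.118 0 0.066 0 -0.182 1;0.002 0.118 0 0.066 0 -0.182 1;-0.244 0 -0.089 0 0 0 1;-0.244 0 -0.089 0 0 0 1;-0.244 0 -0.089 0 0 0 1;-0.244 0 -0.089 0 0 0 1;-0.244 0 -0.089 0 0 0 1;-0.244 0 -0.089 0 0 0 1;-0.244 0 -0.089 0 0 0 1;-0.244 0 -0.089 0 0 0 1")

```text
time_s: 39.9
tcp_pos: [0.5477, -0.165, 0.1365]
ee_rot: [[-0.165, 0.84, 0.518], [0.978, 0.072, 0.194], [0.126, 0.539, -0.833]]
wrist_force: [0.3, 0.2, -2.9]
gripper_width: 0.202
gripper_force: 30.0
```

Run:
```python
from wy import *
wimg('w25',2); wyaw('w25'); nutfit('w25',-73); rel('w25',-73)
def lev(g,az,tilt=0):
    a=np.radians(az); x=np.array([np.cos(a),np.sin(a),0]); R=np.stack([x,[-x[1],x[0],0],[0,0,1]],1)@Ro.from_euler('y',tilt,degrees=True).as_matrix()
    return wtool(R[:,0],R[:,2],np.array(g),-1,20)
s=r.sense(); up=(s["tcp_pos"]+.09*L+[0,0,.02],np.array(s["ee_rot"]))
xw=s["ee_rot"][:,0]; print("az now",np.degrees(np.arctan2(xw[1],xw[0])))
go([up,lev((.55,-.03,.29),-175,10),lev((.53,.15,.27),-95),lev((W0-.015*WX+[0,0,.09]),-9.4)])
```

```text
t 40.0 grasp UYL [ 0.0486 -0.1629  0.0728] y ang 17.14 z [-0.101  0.326 -0.94 ] j [ -13.3   14.   -20.6  -35.9  -31.6 -132.3] F [-1.  -0.2 -1.9] M [-0.906  1.166  0.605] w 17.4 gf 30.0
w25 phi tool -72.86 yaw in tool 0.32 plane [ 0.37   0.002 -0.023] [-0.2  0.1  0.1  0.1  0.1  0.4  0.5  0.5]
nut a,b,ang [ 1.000e-04 -6.000e-04  2.747e-01] rms mm 0.44109679838154575 166
nut pts 211 b range [-0.0123  0.0108]
 front flat: a= 0.0157 normal ang off -0.6
 jaw x 0.09 outer -0.0283 0.0263 mid -0.001 inner -0.0016 -0.001 L 0.0759
 jaw x 0.1 outer -0.0285 0.0265 mid -0.00098 inner -0.0165 0.0145 L 0.0757
 jaw x 0.108 outer -0.0286 0.0266 mid -0.00099 inner -0.0164 0.0146 L 0.0756
 tip a min 0.0461
az now 99.51112566314954
    [ -12.    8.  -22.  -31.  -35. -139.] 0.0 0.0 max dq/row 1.3
    [ -11.    2.  -22.  -27.  -39. -145.] 0.0 0.0 max dq/row 1.2
10 rows: 0.133 0.043 -0.405 0.0 0.0 0.0
    [  -1.   10.   -8.  -16.  -65. -121.] 0.0 0.0 max dq/row 4.7
    [ 13.  18.   1.  -1. -83. -98.] 0.0 0.0 max dq/row 4.8
10 rows: 0.198 0.567 0.024 0.492 0.334 -1.029
    [ 27.  19.  -3.   6. -82. -74.] 0.0 0.0 max dq/row 4.8
    [ 40.  18.  -9.  14. -78. -50.] 0.0 0.0 max dq/row 4.8
10 rows: -0.441 0.622 -0.048 0.259 0.104 -0.967
    [ 48.  18. -24.  25. -54. -25.] 0.0 0.0 max dq/row 4.9
    [ 48.  20. -38.  40. -27.  -3.] 0.0 0.0 max dq/row 5.6
10 rows: -0.667 -0.317 0.396 0.366 0.0 -1.005
```

```bash
cat >> feas.py <<'E'
def lev(g,az,tilt=0):
    a=np.radians(az); x=np.array([np.cos(a),np.sin(a),0]); R=np.stack([x,[-x[1],x[0],0],[0,0,1]],1)@Ro.from_euler('y',tilt,degrees=True).as_matrix()
    return wtool(R[:,0],R[:,2],np.array(g),-1,20)
E
python3 - <<'E'
from feas import *
s=r.sense(); p0,R0=s["tcp_pos"],np.array(s["ee_rot"]); up=p0+.09*L+[0,0,.02]; q=s["joints"]
rows(up,R0,4)
B=lev((.53,-.06,.29),-158,10); C=lev((.53,.1,.28),-82); D=lev(W0-.015*WX+[0,0,.09],-9.4)
w=Ro.from_matrix(R0.T@B[1]).as_rotvec(); print(np.degrees(w))
A=(up+(B[0]-up)*.37,R0@Ro.from_rotvec(w*.37).as_matrix())
pp,RR=up,R0
for (p,R),n in((A,6),(B,10),(C,10),(D,10)):
    rows(p,R,n,pp,RR)
    ww=Ro.from_matrix(RR.T@R).as_rotvec()
    for i in(.5,1): q,dp,da=ik(pp+(p-pp)*i,RR@Ro.from_rotvec(ww*i).as_matrix(),P,[q]); print("  ",q.round(0),round(dp,1),round(da,1))
    pp,RR=p,R
E
```

```text
4 rows: 0.332 0.107 -1.013 0.0 0.0 0.0
[ 38.93227319  31.35569834 -98.98966771]
6 rows: 0.18 0.183 -0.002 0.3 0.242 -0.763
   [ -10.    5.  -16.  -24.  -51. -130.] 0.0 0.0
   [  -6.    8.  -11.  -20.  -61. -118.] 0.0 0.0
10 rows: -0.017 0.265 -0.056 0.307 0.247 -0.78
   [  2.  13.  -5. -10. -73. -99.] 0.0 0.0
   [ 12.  16.  -3.   2. -81. -80.] 0.0 0.0
10 rows: -0.553 0.358 -0.113 0.246 0.106 -0.919
   [ 25.  15.  -8.  10. -78. -58.] 0.0 0.0
   [ 37.  14. -15.  18. -72. -36.] 0.0 0.0
10 rows: -0.785 -0.5 0.395 0.31 -0.0 -0.853
   [ 46.  15. -28.  26. -51. -19.] 0.0 0.0
   [ 48.  20. -38.  40. -27.  -3.] 0.0 0.0
```

>>> jog_arm(plan="0.33 0.107 -1 0 0 0 1;0.33 0.107 -1 0 0 0 1;0.33 0.107 -1 0 0 0 1;0.33 0.107 -1 0 0 0 1;0.18 0.183 0 0.3 0.242 -0.763 1;0.18 0.183 0 0.3 0.242 -0.763 1;0.18 0.183 0 0.3 0.242 -0.763 1;0.18 0.183 0 0.3 0.242 -0.763 1;0.18 0.183 0 0.3 0.242 -0.763 1;0.18 0.183 0 0.3 0.242 -0.763 1")

```text
time_s: 41.05
tcp_pos: [0.51, -0.117, 0.2445]
ee_rot: [[-0.74, 0.634, 0.227], [0.673, 0.689, 0.27], [0.015, 0.352, -0.936]]
wrist_force: [-0.1, -0.3, -3.0]
gripper_width: 0.204
gripper_force: 30.0
```

>>> jog_arm(plan="-0.017 0.265 -0.056 0.307 0.247 -0.78 1;-0.017 0.265 -0.056 0.307 0.247 -0.78 1;-0.017 0.265 -0.056 0.307 0.247 -0.78 1;-0.017 0.265 -0.056 0.307 0.247 -0.78 1;-0.017 0.265 -0.056 0.307 0.247 -0.78 1;-0.017 0.265 -0.056 0.307 0.247 -0.78 1;-0.017 0.265 -0.056 0.307 0.247 -0.78 1;-0.017 0.265 -0.056 0.307 0.247 -0.78 1;-0.017 0.265 -0.056 0.307 0.247 -0.78 1;-0.017 0.265 -0.056 0.307 0.247 -0.78 1")

```text
time_s: 42.05
tcp_pos: [0.528, -0.0598, 0.2696]
ee_rot: [[-0.911, -0.38, -0.161], [-0.375, 0.925, -0.067], [0.174, -0.0, -0.985]]
wrist_force: [-0.0, 0.6, -2.6]
gripper_width: 0.204
gripper_force: 30.0
```

Run:
```python
from feas import *
st(); go([lev((.53,.1,.28),-82),lev(W0-.015*WX+[0,0,.09],-9.4)])
```

```text
t 42.05 grasp UYL [ 0.0951 -0.0583  0.2056] y ang 122.79 z [-0.669 -0.107 -0.735] j [ 12.1  16.   -3.    1.8 -80.9 -80.2] F [-1.7  0.6 -2. ] M [ 0.273 -0.44  -0.257] w 17.8 gf 30.0
    [ 25.  15.  -8.  10. -78. -58.] 0.0 0.0 max dq/row 4.4
    [ 37.  14. -15.  18. -72. -36.] 0.0 0.0 max dq/row 4.5
10 rows: -0.545 0.356 -0.117 0.245 0.106 -0.914
    [ 46.  15. -28.  26. -51. -19.] 0.0 0.0 max dq/row 4.4
    [ 48.  20. -38.  40. -27.  -3.] 0.0 0.0 max dq/row 4.8
10 rows: -0.785 -0.5 0.395 0.31 -0.0 -0.853
```

>>> jog_arm(plan="-0.545 0.356 -0.117 0.245 0.106 -0.914 1;-0.545 0.356 -0.117 0.245 0.106 -0.914 1;-0.545 0.356 -0.117 0.245 0.106 -0.914 1;-0.545 0.356 -0.117 0.245 0.106 -0.914 1;-0.545 0.356 -0.117 0.245 0.106 -0.914 1;-0.545 0.356 -0.117 0.245 0.106 -0.914 1;-0.545 0.356 -0.117 0.245 0.106 -0.914 1;-0.545 0.356 -0.117 0.245 0.106 -0.914 1;-0.545 0.356 -0.117 0.245 0.106 -0.914 1;-0.545 0.356 -0.117 0.245 0.106 -0.914 1")

```text
time_s: 43.05
tcp_pos: [0.531, 0.0941, 0.2616]
ee_rot: [[0.132, -0.99, 0.047], [-0.931, -0.14, -0.338], [0.341, 0.0, -0.94]]
wrist_force: [0.3, 0.4, -1.6]
gripper_width: 0.199
gripper_force: 30.0
```

>>> jog_arm(plan="-0.785 -0.5 0.395 0.31 0 -0.853 1;-0.785 -0.5 0.395 0.31 0 -0.853 1;-0.785 -0.5 0.395 0.31 0 -0.853 1;-0.785 -0.5 0.395 0.31 0 -0.853 1;-0.785 -0.5 0.395 0.31 0 -0.853 1;-0.785 -0.5 0.395 0.31 0 -0.853 1;-0.785 -0.5 0.395 0.31 0 -0.853 1;-0.785 -0.5 0.395 0.31 0 -0.853 1;-0.785 -0.5 0.395 0.31 0 -0.853 1;-0.785 -0.5 0.395 0.31 0 -0.853 1")

```text
time_s: 44.05
tcp_pos: [0.5283, 0.2772, 0.1017]
ee_rot: [[0.927, -0.163, 0.337], [-0.153, -0.987, -0.055], [0.341, -0.001, -0.94]]
wrist_force: [0.8, 0.5, -2.0]
gripper_width: 0.202
gripper_force: 30.0
```

Run:
```python
from wy import *
wimg('w26',4); wyaw('w26'); s=r.sense(); print(s["tcp_pos"],s["ee_rot"].round(3)); print(lev(W0-.015*WX+[0,0,.09],-9.4))
z=np.load("w26.npz"); X=cloud(z["d"],z["K"],z["T"]); d=z["d"]
# rails lips in view? stand plate edges: points 4-9 mm high near stand
m=(d>0)&(X[...,2]>.003)&(X[...,2]<.010)&(np.hypot(X[...,0]-.54,X[...,1]-.265)<.09)&(z["p"].astype(int).min(-1)>120); 
print(m.sum(),cv2.minAreaRect(X[m][:,:2].astype(np.float32)))
T1=lev(W0-.015*WX+[0,0,.025],-9.4); T2=lev(W0-.015*WX+[0,0,.006],-9.4); go([T1],n=7);
```

```text
t 44.25 grasp UYL [-0.0812  0.2621  0.1224] y ang -85.15 z [-0.25   0.034 -0.968] j [ 48.3  19.7 -38.   39.6 -27.1  -2.9] F [-0.8  0.3 -2. ] M [-0.15   1.049  0.067] w 17.2 gf 30.0
w26 phi tool -175.15 yaw in tool 0.19 plane [ 0.373  0.004 -0.023] [-0.7 -0.8 -0.8 -0.5 -0.5 -0.5 -0.5 -0.5]
[0.52941948 0.27588629 0.10291758] [[ 0.926 -0.17   0.337]
 [-0.16  -0.985 -0.058]
 [ 0.342 -0.001 -0.94 ]]
(array([0.52781254, 0.27668853, 0.10214584]), array([[ 0.92707458, -0.16332596,  0.33742755],
       [-0.1534762 , -0.98657216, -0.05586077],
       [ 0.34202014,  0.        , -0.93969262]]))
3048 ((0.5353813171386719, 0.2718809247016907), (0.09998133033514023, 0.113654725253582), 80.22693634033203)
    [ 46.  22. -42.  50. -22. -12.] 0.0 0.0 max dq/row 3.4
    [ 41.  24. -46.  69. -16. -27.] 0.0 0.0 max dq/row 6.0
7 rows: -0.138 -0.003 0.35 0.002 -0.0 -0.007
```

>>> jog_arm(plan="-0.138 -0.003 0.35 0 0 -0.007 1;-0.138 -0.003 0.35 0 0 -0.007 1;-0.138 -0.003 0.35 0 0 -0.007 1;-0.138 -0.003 0.35 0 0 -0.007 1;-0.138 -0.003 0.35 0 0 -0.007 1;-0.138 -0.003 0.35 0 0 -0.007 1;-0.138 -0.003 0.35 0 0 -0.007 1;0 0 0 0 0 0 1;0 0 0 0 0 0 1;0 0 0 0 0 0 1")

```text
time_s: 45.3
tcp_pos: [0.5282, 0.2769, 0.0376]
ee_rot: [[0.927, -0.162, 0.338], [-0.152, -0.987, -0.057], [0.343, 0.001, -0.939]]
wrist_force: [0.0, -0.8, -2.4]
gripper_width: 0.203
gripper_force: 30.0
```

Run:
```python
from feas import *
st(); go([lev(W0-.015*WX+[0,0,.0065],-9.4)],n=6)
```

```text
t 45.3 grasp UYL [-0.1185  0.2633  0.0695] y ang -84.8 z [-0.249  0.036 -0.968] j [ 41.2  24.5 -46.3  68.7 -16.6 -26.6] F [-1.2 -0.8 -2.2] M [-0.169  1.128  0.153] w 17.7 gf 30.0
    [ 39.  25. -47.  76. -15. -32.] 0.0 0.0 max dq/row 2.3
    [ 37.  26. -48.  83. -14. -37.] 0.0 0.0 max dq/row 2.4
6 rows: -0.046 0.002 0.118 0.001 -0.001 0.001
```

>>> jog_arm(plan="-0.046 0.002 0.118 0 0 0 1;-0.046 0.002 0.118 0 0 0 1;-0.046 0.002 0.118 0 0 0 1;-0.046 0.002 0.118 0 0 0 1;-0.046 0.002 0.118 0 0 0 1;-0.046 0.002 0.118 0 0 0 1;-0.015 0 0.038 0 0 0 1;-0.015 0 0.038 0 0 0 1;0 0 0 0 0 0 1;0 0 0 0 0 0 1")

```text
time_s: 46.3
tcp_pos: [0.5276, 0.2768, 0.018]
ee_rot: [[0.926, -0.161, 0.341], [-0.151, -0.987, -0.056], [0.345, 0.001, -0.939]]
wrist_force: [-5.1, -2.2, 8.2]
gripper_width: 0.206
gripper_force: 30.0
```

Run:
```python
from feas import *
s=st(); print(s["tcp_pos"],s["wrist_force"])
```

```text
t 46.3 grasp UYL [-0.1302  0.2631  0.0537] y ang -84.75 z [-0.247  0.038 -0.968] j [ 36.4  26.  -48.3  84.7 -14.4 -38.4] F [ 1.1 -3.5  9.2] M [-0.933  1.502  0.375] w 17.9 gf 30.0
[0.52755537 0.27684157 0.01796513] [-5.07895191 -2.17657804  8.15866253]
```

>>> jog_arm(plan="0.007 0 -0.02 0 0 0 0.2;0 0 0 0 0 0 0;0 0 0 0 0 0 -0.2;0 0 0 0 0 0 -0.2;0.14 0 -0.376 0 0 0 -0.2;0.14 0 -0.376 0 0 0 -0.2;0.14 0 -0.376 0 0 0 -0.2;0.2 0 -0.56 0 0 0 -0.2;0.2 0 -0.56 0 0 0 -0.2;0.2 0 -0.56 0 0 0 -0.2")

```text
time_s: 47.3
tcp_pos: [0.5264, 0.2764, 0.0909]
ee_rot: [[0.928, -0.162, 0.336], [-0.151, -0.987, -0.058], [0.341, 0.003, -0.94]]
wrist_force: [1.1, -0.4, 0.5]
gripper_width: 0.597
gripper_force: 0.0
```

Run:
```python
from feas import *
p,d,K,T,s=wimg('w27',3)
cv2.imwrite("pics/w27.png",cv2.resize(p[...,::-1],(800,600),interpolation=cv2.INTER_CUBIC))
X=cloud(d,K,T); m=(X[...,2]>.034)&(X[...,2]<.044)&(d>0)&(np.hypot(X[...,0]-.535,X[...,1]-.275)<.14); m[225:]=0
Q=X[m]; v=Q[:,:2]-W0[:2]; l=v@WX[:2]; t=v@[-WX[1],WX[0]]; print(len(Q),Q[:,2].mean(),l.max())
for lo,hi in((-.03,0),(0,.03),(.088,.115)):
    k=(l>lo)&(l<hi)&(abs(t)<.035); print(lo,hi,k.sum(),t[k].min().round(4),t[k].max().round(4),Q[k,2].mean().round(4))
```

```text
t 47.45 grasp UYL [-0.0891  0.2634  0.1146] y ang -84.75 z [-0.249  0.037 -0.968] j [ 47.9  20.4 -39.6  43.  -25.   -5.7] F [-1.5  0.5 -0.4] M [-0.124  0.876  0.099] w 52.2 gf 0.0
4900 0.03915003905323683 0.1170516793891288
-0.03 0 188 -0.0073 0.0097 0.0394
0 0.03 734 -0.0073 0.0099 0.0394
0.088 0.115 827 -0.0269 0.028 0.0392
```

View pics/w27.png

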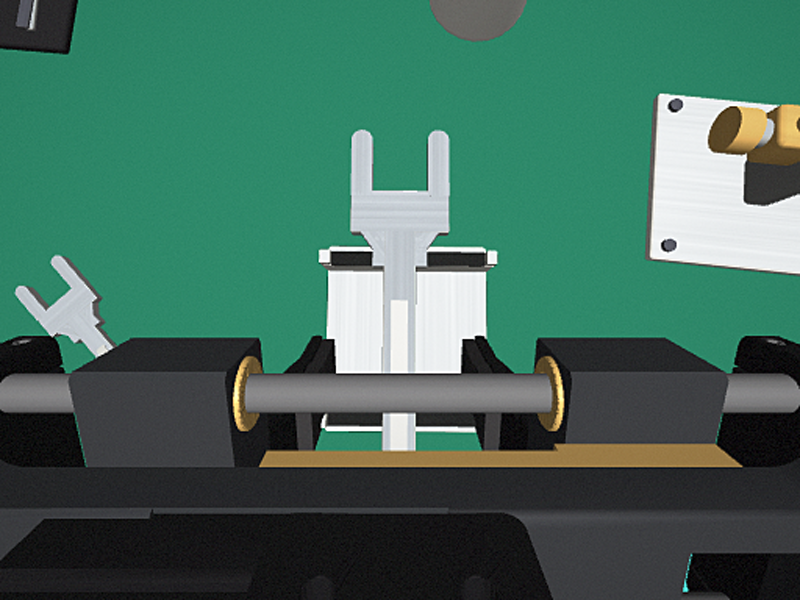

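The wrench lies flat on both rails as before (handle x≈400, jaw tips at row 132) and the gripper is clear of it, so I'm handing in.

```bash
python3 -c "
from station import r
print(r.finish_job())"
```

```text
the job is handed in; nothing more can be done
None
```

Job handed in at about 47 s: I ran the nut down finger-tight, then tightened it with the wrench to about 44° (one eighth turn is 45°), measured by camera from its finger-tight position; it took two further pulls, because the first sprang back to about 36°, and the wrench is back flat on its stand.

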